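Scrub out a dispenser canister with the long brush

ROBOT

A 6-joint arm with a two-finger parallel gripper is mounted at the origin on the work surface. World frame = base frame: x ahead of the robot, y to its left, z up, the work surface at z = 0. Lengths are in mm, angles in rad, forces in N, time in s.
With the tool pointing down it reaches from about 350 to 1000 mm from the base axis. Payload 7.1 kg.
Tool frame: the origin (TCP) lies at the very end of the fingers, on their centre line; the grasp point (between the pads) lies manip.grasp_offset behind it (manip.grasp_offset is the distance from the TCP to the grasp point, in mm); y points along the fingers, x is the direction in which the jaws open and shut, and the axes are right-handed (so a half turn about y gives the same grasp; the last joint's range is limited). The gripper opens to 85 mm and grips with 20 to 120 N. Pads are 22 mm wide; open, the fingers measure 114 mm over their backs; the gripper's body (76 mm by 85 mm) begins 54 mm behind the grasp point. The pads swing forward as they close: fully open they stand 13 mm farther back than shut.
Start: joints at [1.304, 0.423, 1.63, -0, 1.089, -0.019], TCP at [153.263, 605.9, 231.319] pointing down, gripper open.
Joint ranges: [-3, 3], [-0.9, 2.11], [0.09, 2.58], [-1.31, 4.45], [0.11, 2.69], [-2.54, 2.54]. Speed limits (rad/s): [2.39, 2.39, 3.01, 3.14, 3.14, 3.14].

INTERFACE

Orientations are given as a unit quaternion [w, x, y, z].
In Python, from bench import readout, viewer, manip, spotter gives the robot as it stands.
- The arm moves only by the tool jog_arm, never from a script. Its argument "deltas" is a list of rows, each an object of numbers: "x", "y", "z": the shift along the tool's x, y, z each as a share of 0.6 m, from -1 to 1; "ax", "ay", "az": the turn, a rotation vector about the tool's x, y, z each as a share of 1.5 rad, from -1 to 1. In form: [{"x": .., "y": .., "z": .., "ax": .., "ay": .., "az": ..}, ...]. A call has 1 to 20 rows; each row shifts and turns the commanded pose from where the row before left it, along the tool's axes as they then stand; what a row does not reach is not made up. A row lasts 1/12 s, in which the tool goes at most 41.7 mm and 7.16 degrees, less where a joint would pass 70% of its speed; a pose out of reach is approached as far as the arm can. A call with a number of a shift or a turn outside -1 to 1 is refused whole. A call with a gripper value outside its range is refused whole. "fingers" is the closure, from -1 (fully open) to 1 (shut), set as the call begins (left out, the last holds). The fingers move at their own pace and stop on an object; "squeeze" is the grip in N (left out, the last holds). Time passes only in rows, so rows that do not move let the fingers close. It gives the time, the measured TCP pose, the force and the opening at its end, in the units of the state.
- readout.sense(): the state, without advancing time (a new reading comes with each control period).
- viewer.grab_frame(name): name is "side" or "top"; returns a dict with "pixels" (400x640x3 uint8, red, green, blue), "depth" (400x640 float32, mm along the optical axis (not along the pixel's ray), 0 where there is no reading), "intrinsics" (3x3 intrinsics, pixels), "k1" (the pictures are not rectified: a ray, as slopes to the right and down, at radius r is drawn at 1 + k1 r^2 times it, then the intrinsics apply), "pose" (4x4, takes a point from camera to world coordinates). Camera axes: x right, y down, z forward; pixel columns grow to the right and rows downward; lengths in mm; the calibration is good to about 2 mm. A picture is of the moment at which its call begins.
- manip.job_done(): hands the job in, once; it reports no verdict.
Trained networks look in a picture, given as the dict that the camera call returned (one of the last four; its "shot" number tells which), for a name from the list of things; names that differ only in an ending like _2 or _b are one class to them, and where a whole thing is asked for, a point or a joint stands for the part that bears it (a point fixed in the world has none). Each returns a list of dicts, best first, with "p" (0 to 1); they miss things now and then, are a little off and sometimes report something else, mostly with a low value. They report only what shows in the picture. A call takes as long as a camera call.
- spotter.boxes_of(thing, picture): "position" ([x, y, z] in mm, in the coordinates of the camera as it stood for that picture, good to about 4 mm: the middle of the surface that is visible of it).
- spotter.regions_of(thing, picture): "region" (400x640 bool, what is visible of it).
- spotter.mark_of(thing, picture): "position" ([x, y, z] in mm, in the coordinates of the camera as it stood for that picture, good to about 4 mm: a listed point, or the origin of a listed thing).
The state is a dict: "t": time; "joint_pos": joint angles; "dq": joint speeds; "effort": joint torques, N m; "tcp_pos": TCP position; "orientation": TCP orientation; "wrist_force": force on the tool from outside, world axes, zero at the start; "wrist_torque": the same for the moment, N m; "gripper_width": finger opening in mm.
Only numpy, scipy, OpenCV 4.12 (cv2) and the standard library are available. Lean on these libraries where they do the work, as an engineer would, in place of code of your own. Each camera call takes 0.05 s, during which the arm holds its last target.

TASK

Take the long brush out of its stand and pass it through both guide holes into the tilted canister. Scrub down to the bottom three times, each time pressing the springy tip gently onto the bottom without crushing it and, between the presses, drawing the tip back up to within two centimetres of the canister's mouth. Then put the brush back in its stand, tip down and fully home, let go, and leave everything else on the bench where it was.

Things in the scene. Friction and masses are not known exactly. Their poses are not given: they have to be found in the camera images.
- brush: Long bottle brush, 200 mm, 48 to 81 g, starting upright, tip down, in the stand (may lean a few degrees). Origin at the tip's end (tip not squashed); z runs along it to the handle, x and y square to the handle's flats. Head 20 mm in diameter from z = 14 to 50 mm, tapering to the rod at 60 mm (soft bristle rings, for looks, reach 24.4 mm); rod 8 mm; wooden handle 16 x 16 mm, z = 140 to 200 mm
- grip (a point): point on the brush's axis to grip, in the handle, 175 mm from the tip's end; axes as the brush's. Gripped lower than about 165 mm the fingers come near the upper guide ear when the brush is at the deepest bottom
- tip (a point): the end of the brush's springy ball tip (18 mm wide) when not squashed; fixed in the brush, same as the brush's origin
- tuft (a joint): how far the springy tip is squashed into the brush, in m, 0 (free) to 0.014 (solid). It begins to give at 1.4 N along the brush and takes 0.7 N more per mm. A press on the bottom counts from 2 mm (2.8 N); the tip is spoiled beyond 10 mm (8.4 N)
- cradle: fixed grey cradle that carries the tilted canister, base plate 160 x 90 x 12 mm; origin under the base's centre, x axis along its length; the canister leans to its -x side (towards the robot, give or take 0.35 rad)
- canister: fixed white round canister, 36 mm outside, bore 26 mm, tilted 25 degrees (0.436 rad) from vertical. Origin on its axis at its foot; z runs along the bore and out of the mouth, 88 mm up. Its bottom is a follower piston stuck 42 to 75 mm below the mouth: different each time, not given, to be found by touch
- mouth (a point): centre of the canister's mouth; axes as the canister's (z outward along the bore)
- guide (a point): centre of the upper guide hole, on the upper face of the upper ear, 51 mm above the mouth along the canister's z; axes as the canister's. Two ears, plates 52 x 50 mm, 5 mm thick, each with a 26 mm hole on the canister's axis; the lower one's upper face is 25 mm above the mouth. Two posts 8 mm square, at x = 22, y = 21 and -21 mm in the canister's frame, carry them
- stand: fixed grey brush stand, block 70 x 70 x 66 mm with one round upright hole 26 mm in diameter and 60 mm deep; origin under its centre. The cradle and the stand may each be on the left or the right
- stand_mouth (a point): centre of the stand's hole at its top face, 66 mm above the bench; the brush fully home has its tip 60 mm below this
- jar: low clear jar, 38 mm wide, 45 mm tall, standing between stand and cradle; origin under its centre; a bystander
- spare: capped spare canister standing upright, 38 mm wide, 104 mm tall; origin under its centre; a bystander
- pump: white pump bottle, 60 mm wide, about 160 mm tall, farther off, behind the spare canister; origin under its centre; a bystander
- tape: roll of clear tape lying flat, 90 mm across, 20 mm high; origin under its centre; a bystander
- cup: white cup, 72 mm wide, 85 mm tall; origin under its centre; a bystander
- driver: screwdriver 160 mm long lying at the left; a bystander
- parts_tray: small white divided tray 100 x 140 x 30 mm; origin under its centre; a bystander

How it is judged:
By the outcome, as a careful person would: the job done as asked, in the order asked, and still so for the second after the job is handed in, with the robot touching nothing.
It also fails if it takes over 64 s, if anything falls off the work surface, if the arm or the gripper's body presses on something with over 40 N, if the wrist force passes 120 N, or if a joint passes its speed limit or range.

## Working session

There is one attempt and no reset: what is moved stays moved. The work goes in short steps, Python scripts to look and compute and a tool call to move; the robot and the scene stay as the last step left them, time stands still between calls to the robot, and variables do not carry over. Pictures are saved under pics/ and viewed, and the job is handed in when it is done.

Besides the shell and the picture viewer there is one more tool, called after "Request:" as name(argument=value, ...), one argument or row to a line, values as JSON. jog_arm: Moves the arm, as the interface text tells. Its arguments: {"type":"object","properties":{"deltas":{"type":"array"},"fingers":{"type":"number"},"squeeze":{"type":"number"}},"required":["deltas"]}

```bash
ls; mkdir -p pics; python3 - <<'E'
from bench import readout, viewer, manip, spotter
import cv2
print(readout.sense(), manip.grasp_offset)
for n in ("side","top"):
    f=viewer.grab_frame(n)
    print(n,f["intrinsics"],f["k1"],f["pose"],f["shot"])
    cv2.imwrite(f"pics/{n}0.png",f["pixels"][:,:,::-1])
    for th in ["brush","grip","tip","cradle","canister","mouth","guide","stand","stand_mouth","jar","spare"]:
        for fn in ("mark_of","boxes_of"):
            try:
                r=getattr(spotter,fn)(th,f)
            except Exception as e: print(th,fn,e); continue
            print(th,fn,[( (f["pose"]@[*d["position"],1])[:3].round(1).tolist(),round(d["p"],2)) for d in r[:2]])
E
```

```text
pics
{'t': 0.0, 'joint_pos': array([ 1.30402307e+00,  4.23853863e-01,  1.63074942e+00, -3.89727539e-05,
        1.08859072e+00, -1.89998068e-02]), 'dq': array([ 0.00130099,  0.00117158, -0.0016771 ,  0.00093004,  0.0011447 ,
       -0.00053011]), 'effort': array([ 5.28102028e-04, -5.57373047e+01, -2.81745350e+01,  3.24373411e-05,
        7.31031614e-03, -3.64330356e-05]), 'tcp_pos': array([153.11082291, 605.35711425, 230.51421749]), 'orientation': array([-0.55759983,  0.55829787,  0.43394184, -0.43483376]), 'wrist_force': array([-0.22310374,  0.6178735 , -0.0535495 ]), 'wrist_torque': array([-0.01183862, -0.01028062, -0.04937305]), 'gripper_width': 85.6677516678717} 18.700000000000003
side [[464.32665687   0.         317.05266192]
 [  0.         464.32665687 203.15706313]
 [  0.           0.           1.        ]] 0.014446081264954775 [[-9.93824995e-01 -6.68845789e-02  8.85343596e-02  4.66185204e+02]
 [-1.09998458e-01  4.89123101e-01 -8.65250791e-01  1.11025881e+03]
 [ 1.45677343e-02 -8.69646506e-01 -4.93459964e-01  7.61124850e+02]
 [ 0.00000000e+00  0.00000000e+00  0.00000000e+00  1
[... 2196 characters left out ...]
[580.7, -190.6, 141.3], 0.66)]
mouth mark_of [([577.9, -195.4, 106.4], 0.76), ([453.0, -402.3, 3.9], 0.68)]
mouth boxes_of [([582.8, -194.3, 141.1], 0.96)]
guide mark_of [([555.4, -196.7, 157.7], 0.8)]
guide boxes_of [([581.2, -192.5, 140.3], 0.69)]
stand mark_of [([591.4, 170.6, 0.7], 0.94)]
stand boxes_of [([585.5, 161.3, 65.8], 0.75)]
stand_mouth mark_of [([593.6, 170.2, 66.3], 0.78), ([450.5, -402.8, 4.0], 0.4)]
stand_mouth boxes_of [([588.8, 160.9, 69.6], 0.87)]
jar mark_of [([599.0, 1.9, -3.5], 0.46)]
jar boxes_of [([598.8, -0.1, 40.0], 0.7), ([588.4, 410.5, 1.4], 0.27)]
spare mark_of [([672.8, 7.1, 2.0], 0.61), ([450.9, -402.6, 1.0], 0.16)]
spare boxes_of [([672.0, 3.7, 106.4], 0.54)]
```

View pics/side0.png

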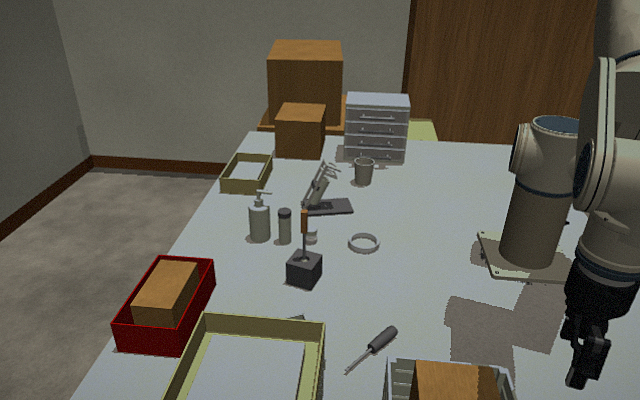

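View pics/top0.png

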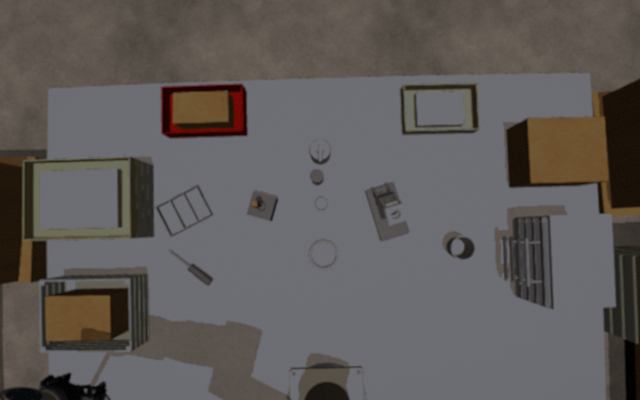

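```bash
cat > h.py <<'E'
import numpy as np, cv2
def cloud(f):
    K=f["intrinsics"];k1=float(f["k1"]);P=f["pose"];D=f["depth"]
    v,u=np.mgrid[0:400,0:640].astype(float)
    xd=(u-K[0,2])/K[0,0];yd=(v-K[1,2])/K[1,1]
    x,y=xd.copy(),yd.copy()
    for _ in range(8):
        s=1+k1*(x*x+y*y);x=xd/s;y=yd/s
    p=np.stack([x*D,y*D,D],-1)
    return p@P[:3,:3].T+P[:3,3]
def proj(f,X):
    K=f["intrinsics"];k1=float(f["k1"]);P=f["pose"]
    c=(np.atleast_2d(X)-P[:3,3])@P[:3,:3]
    x=c[:,0]/c[:,2];y=c[:,1]/c[:,2];s=1+k1*(x*x+y*y)
    return np.stack([x*s*K[0,0]+K[0,2],y*s*K[1,1]+K[1,2]],-1)
E
python3 - <<'E'
from bench import readout, viewer, manip, spotter
import cv2,pickle
from h import *
F={}
for n in ("side","top"):
    f=viewer.grab_frame(n); 
    f["rc"]={t:[(r["region"],r["p"]) for r in spotter.regions_of(t,f)] for t in ("stand","canister","cradle","brush")}
    F[n]=f
pickle.dump(F,open("F0.pkl","wb"))
print(readout.sense()["t"])
for n,(a,b,c,d) in {"side":(150,300,260,360),"top":(170,220,235,420)}.items():
    im=F[n]["pixels"][a:b,c:d,::-1]
    cv2.imwrite(f"pics/{n}z.png",cv2.resize(im,None,fx=4 if n=="top" else 4,fy=4,interpolation=cv2.INTER_CUBIC))
    print({t:[(r.sum(),round(p,2),np.argwhere(r).mean(0).round()) for r,p in v] for t,v in F[n]["rc"].items()})
E
```

```text
2.8
{'stand': [(np.int64(1155), 0.96, array([270., 304.]))], 'canister': [(np.int64(741), 0.9, array([182., 321.])), (np.int64(466), 0.64, array([171., 363.]))], 'cradle': [(np.int64(1456), 0.63, array([194., 325.])), (np.int64(859), 0.39, array([183., 320.]))], 'brush': [(np.int64(286), 0.81, array([234., 304.]))]}
{'stand': [(np.int64(517), 0.87, array([206., 263.])), (np.int64(1544), 0.31, array([211., 387.]))], 'canister': [(np.int64(703), 0.86, array([205., 391.])), (np.int64(249), 0.4, array([274., 199.]))], 'cradle': [(np.int64(1617), 0.72, array([210., 387.]))], 'brush': []}
```

View pics/sidez.png

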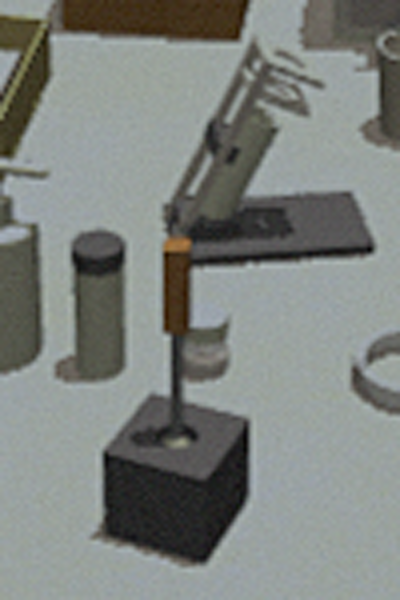

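View pics/topz.png

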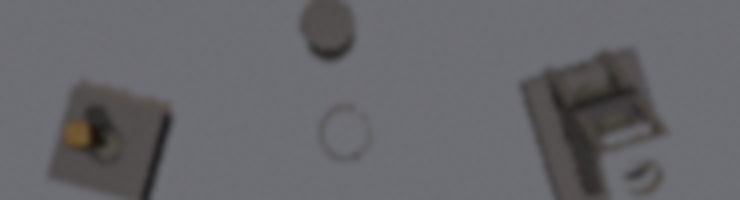

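```bash
python3 - <<'E'
import pickle
from h import *
F=pickle.load(open("F0.pkl","rb"))
def rect(p): 
    (c,s,a)=cv2.minAreaRect(p[:,:2].astype(np.float32)); return np.round(c,1),np.round(s,1),round(a,1)
for n,f in F.items():
    X=cloud(f)
    print(n,"table z",[np.percentile(X[...,2][(abs(X[...,0]-600)<150)&(abs(X[...,1])<300)],[5,25,50,75]).round(2)])
    def near(c,r,z0,z1):
        m=(np.hypot(X[...,0]-c[0],X[...,1]-c[1])<r)&(X[...,2]>z0)&(X[...,2]<z1);return X[m]
    s=near((592,172),60,58,74)
    print("stand top",len(s),np.median(s,0).round(1),rect(s))
    b=near((592,176),40,135,215); print("handle",len(b),b.min(0).round(1),b.max(0).round(1),b.mean(0).round(1))
    r=near((592,176),40,80,130); print("rod",len(r),r.mean(0).round(1))
    for z in range(70,210,15):
        q=near((592,176),40,z,z+15)
        if len(q): print(z,len(q),np.median(q,0).round(1))
    c=near((570,-196),110,7,17); print("cradle",len(c),np.median(c,0).round(1),rect(c))
    np.save(n+"_can.npy",near((580,-195),110,20,230))
E
```

```text
side table z [array([-2.38, -0.68,  0.74, 13.84])]
stand top 526 [589.5 181.7  65.4] (array([591.5, 175.9]), array([75.2, 71.7]), 73.1)
handle 174 [584.  170.6 135.7] [598.9 188.1 207.3] [591.4 182.6 177.7]
rod 49 [591.9 179.1 105.7]
70 13 [591.9 178.9  77.4]
85 16 [591.7 179.2  90.8]
100 14 [591.9 179.3 107.2]
115 16 [591.6 179.  121.9]
130 14 [591.7 179.  136. ]
145 34 [591.2 183.9 154.1]
160 35 [591.2 183.4 167.4]
175 41 [591.4 183.4 182.8]
190 43 [591.4 183.  199.2]
205 13 [592.2 178.3 205.9]
cradle 557 [ 550.  -185.4   11.7] (array([ 567.6, -190.5]), array([161.9,  99.2]), 16.5)
top table z [array([-4.85, -1.5 ,  1.04,  4.78])]
stand top 511 [589.  168.2  66.1] (array([593. , 171.2]), array([70.9, 70. ]), 72.7)
handle 58 [585.6 163.8 153.4] [601.1 180.2 212. ] [593.1 170.4 197.8]
rod 6 [592.8 169.3  95.1]
70 38 [589.9 163.   71.2]
85 2 [591.5 169.4  94.4]
100 2 [593.7 169.  107.8]
145 1 [601.  165.6 153.4]
160 5 [592.2 164.3 164.5]
175 6 [592.9 164.9 179.4]
190 23 [590.8 170.6 202.5]
205 23 [593.4 171.8 206.5]
cradle 818 [ 535.5 -184.5   11.9] (array([ 571.2, -188.5]), array([204.9, 204.4]), 61.4)
```

```bash
python3 - <<'E'
import pickle
from h import *
from scipy.optimize import least_squares
F=pickle.load(open("F0.pkl","rb"))
import itertools
def axes(yaw,t=0.436):
    ex0=np.array([np.cos(yaw),np.sin(yaw),0])
    # canister leans to -x: z axis
    z=np.array([-np.sin(t)*np.cos(yaw),-np.sin(t)*np.sin(yaw),np.cos(t)])
    y=np.array([-np.sin(yaw),np.cos(yaw),0]); x=np.cross(y,z)
    return np.stack([x,y,z],1)
for n,f in F.items():
    X=cloud(f)
    # yaw from cradle plate edge
    m=(np.hypot(X[...,0]-570,X[...,1]+196)<95)&(X[...,2]>8)&(X[...,2]<16)
    if n=="top":
        m&=F["top"]["rc"]["cradle"][0][0]
    p=X[m]; print(n,"plate",cv2.minAreaRect(p[:,:2].astype(np.float32)))
    R=axes(0.28); o=np.array([614,-183,30.])
    m=(np.hypot(X[...,0]-580,X[...,1]+195)<110)&(X[...,2]>20)&(X[...,2]<190)
    q=(X[m]-o)@R
    for z in range(-10,160,8):
        s=q[(q[:,2]>=z)&(q[:,2]<z+8)]
        if len(s): print(z,len(s),s[:,:2].min(0).round(),s[:,:2].max(0).round(),np.median(s,0).round(1))
    # handle yaw
    m=(np.hypot(X[...,0]-592,X[...,1]-175)<30)&(X[...,2]>145)&(X[...,2]<200)
    if n=="side":
        h=X[m]
        for x in range(582,602,2):
            s=h[(h[:,0]>=x)&(h[:,0]<x+2)]
            if len(s): print("h",x,len(s),np.median(s[:,1]).round(1))
E
```

```text
side plate ((567.6405029296875, -190.45700073242188), (161.92919921875, 99.18636322021484), 16.521642684936523)
-10 40 [ -8. -24.] [23. 30.] [12.9 22.2 -6.3]
-2 50 [-22. -26.] [25. 34.] [ 0.5 19.3  1.8]
6 32 [-20. -21.] [25. 28.] [10.  19.   9.6]
14 37 [-18. -21.] [23. 30.] [ 7.6 16.3 17. ]
22 33 [-18. -21.] [23. 28.] [ 7.  17.5 25. ]
30 35 [-16. -22.] [24. 29.] [10.2 18.4 33.7]
38 29 [-17. -20.] [24. 30.] [ 6.5 18.4 42.1]
46 33 [-14. -20.] [27. 32.] [16.9 21.2 51.7]
54 42 [-19. -21.] [28. 31.] [15.2 18.  58.7]
62 47 [-17. -25.] [26. 30.] [15.3 15.5 65.5]
70 34 [-16. -25.] [23. 30.] [ 8.  17.6 73.9]
78 44 [-15. -19.] [24. 30.] [ 3.  16.8 83. ]
86 35 [-18. -22.] [24. 30.] [ 7.2 11.6 88.4]
94 17 [ 16. -21.] [25. 29.] [21.2 17.1 97.5]
102 21 [-20. -19.] [24. 30.] [ 20.6  22.7 107.9]
110 91 [-28. -28.] [25. 32.] [ -5.8  12.  113.6]
118 18 [ 14. -20.] [24. 27.] [ 21.    2.6 121.5]
126 14 [ 17. -21.] [24. 32.] [ 21.6  18.6 130.2]
134 108 [-29. -25.] [25. 34.] [  0.5  11.  139.4]
142 2 [-15.   0.] [-15.  15.] [-14.7   7.5 142.4]
h 584 19 181.9
h 586 19 183.3
h 588 19 183.8
h 590 18 183.7
h 
[... 395 characters left out ...]
 9 [-94. -28.] [25. 19.] [ 23.4 -19.4  35.3]
38 7 [-116.  -24.] [26. 23.] [23.6 15.1 40.5]
46 16 [ 22. -26.] [26. 23.] [25.1 -2.3 51.5]
54 36 [  4. -27.] [28. 23.] [22.6  0.9 59.7]
62 58 [  9. -27.] [28. 23.] [19.9 -5.  65.2]
70 20 [  9. -25.] [28. 23.] [15.7  0.7 74.9]
78 16 [-19. -26.] [24. 22.] [16.2 -4.4 80.7]
86 22 [-19. -28.] [26. 23.] [18.  -5.  88.5]
94 5 [ 21. -22.] [26. 23.] [24.1 17.2 97.8]
102 20 [-21. -26.] [24. 23.] [ 19.8  -0.5 107.9]
110 103 [-27. -27.] [25. 23.] [ 13.7  -2.4 113.6]
118 14 [-20. -25.] [25. 23.] [ 21.9  -5.5 120.1]
126 12 [-18. -26.] [25. 24.] [ 22.9  14.7 133.3]
134 217 [-29. -27.] [26. 23.] [ -2.5  -3.3 139.2]
142 64 [-27. -27.] [25. 23.] [  3.5   2.2 142.9]
```

```bash
cat > fit.py <<'E'
from h import *
from scipy.optimize import least_squares
def axes(yaw,t=0.436):
    z=np.array([-np.sin(t)*np.cos(yaw),-np.sin(t)*np.sin(yaw),np.cos(t)])
    y=np.array([-np.sin(yaw),np.cos(yaw),0]); x=np.cross(y,z)
    return np.stack([x,y,z],1)
def box(q,c,h):
    d=abs(q-np.array(c))-np.array(h)
    return np.linalg.norm(np.maximum(d,0),axis=1)+np.minimum(d.max(1),0)
def sdf(q):
    r=np.hypot(q[:,0],q[:,1])
    hole=13-r
    out=[]
    # ear extents: 52 x 50 plate
    for zt in (113,139):
        out.append(np.maximum(box(q,(0,0,zt-2.5),EAR),hole))
    a=np.stack([r-15.5,q[:,2]-44],1); d=abs(a)-np.array([2.5,44])
    out.append(np.linalg.norm(np.maximum(d,0),axis=1)+np.minimum(d.max(1),0))
    for s in (21,-21): out.append(box(q,(22,s,64),(4,4,75)))
    return np.min(out,0)
EAR=(26,25,2.5)
def fit(P,p0,yawprior=None,zprior=None):
    def res(p):
        q=(P-p[:3])@axes(p[3])
        r=sdf(q)
        return np.clip(r,-15,15)
    best=None
    for dy in (-5,0,5):
      for dz in (-5,0,5):
        s=least_squares(res,np.array(p0)+[0,dy,dz,0],loss="soft_l1",f_scale=1.5,x_scale=[1,1,1,.02],diff_step=1e-4)
        if best is None or s.cost<best.cost: best=s
    J=best.jac; C=np.linalg.inv(J.T@J)
    return best.x,best.cost,np.sqrt(np.diag(C)),res(best.x)
E
python3 - <<'E'
import pickle
from fit import *
import fit as ft
F=pickle.load(open("F0.pkl","rb"))
for n,f in F.items():
    X=cloud(f)
    m=(np.hypot(X[...,0]-580,X[...,1]+195)<110)&(X[...,2]>50)&(X[...,2]<190)
    P=X[m]
    R=axes(.27);q=(P-[614,-183,30.])@R
    P=P[(q[:,2]>20)&(abs(q[:,0])<40)&(abs(q[:,1])<45)]
    for e in ((26,25,2.5),(25,26,2.5)):
        ft.EAR=e
        x,c,s,r=ft.fit(P,[613,-184,30,.26])
        A=axes(x[3]); print(n,len(P),e,x.round(3),round(c,1),s.round(3),"med",np.median(abs(r)).round(2),"mouth",(x[:3]+88*A[:,2]).round(1),"guide",(x[:3]+139*A[:,2]).round(1))
E
```

```text
side 604 (26, 25, 2.5) [ 6.11098e+02 -1.80225e+02  3.07610e+01  2.77000e-01] 678.0 [0.106 0.117 0.107 0.003] med 1.06 mouth [ 575.4 -190.4  110.5] guide [ 554.6 -196.3  156.8]
side 604 (25, 26, 2.5) [ 6.11111e+02 -1.80192e+02  3.07060e+01  2.84000e-01] 675.9 [0.106 0.118 0.105 0.004] med 1.08 mouth [ 575.4 -190.6  110.5] guide [ 554.8 -196.6  156.7]
top 633 (26, 25, 2.5) [ 6.12138e+02 -1.85897e+02  3.23830e+01  2.80000e-01] 784.3 [0.102 0.158 0.081 0.004] med 1.12 mouth [ 576.4 -196.2  112.2] guide [ 555.7 -202.1  158.4]
top 633 (25, 26, 2.5) [ 6.12230e+02 -1.86103e+02  3.24220e+01  2.86000e-01] 789.0 [0.1   0.157 0.081 0.004] med 1.12 mouth [ 576.6 -196.6  112.2] guide [ 555.9 -202.7  158.4]
```

```bash
cat >> fit.py <<'E'
def brush_sdf(q,mask=True):
    out=[box(q,(0,0,170),(8,8,30))]
    r=np.hypot(q[:,0],q[:,1])
    a=np.stack([r,q[:,2]-100],1);d=abs(a)-np.array([4,40])
    out.append(np.linalg.norm(np.maximum(d,0),axis=1)+np.minimum(d.max(1),0))
    return np.min(out,0)
from scipy.spatial.transform import Rotation as Ro
def fit_brush(P,o,rv0,zfree=True):
    def res(p):
        R=Ro.from_euler("ZXY",[p[3],p[4],p[5]]).as_matrix()
        return np.clip(brush_sdf((P-p[:3])@R),-12,12)
    s=least_squares(res,np.r_[o,rv0],loss="soft_l1",f_scale=1.5,x_scale=[1,1,1,.05,.02,.02],diff_step=1e-4)
    return s.x,s.cost,res(s.x),np.sqrt(np.diag(np.linalg.inv(s.jac.T@s.jac)))
def fit_stand(P,o,yaw):
    def res(p):
        c,s=np.cos(p[3]),np.sin(p[3]);R=np.array([[c,-s,0],[s,c,0],[0,0,1]])
        q=(P-p[:3])@R
        return np.clip(np.maximum(box(q,(0,0,33),(35,35,33)),np.minimum(13-np.hypot(q[:,0],q[:,1]),q[:,2]-6)),-12,12)
    s=least_squares(res,np.r_[o,yaw],loss="soft_l1",f_scale=1.5,x_scale=[1,1,1,.05],diff_step=1e-4)
    return s.x,s.cost,res(s.x),np.sqrt(np.diag(np.linalg.inv(s.jac.T@s.jac)))
E
python3 - <<'E'
import pickle
from fit import *
F=pickle.load(open("F0.pkl","rb"))
for n,f in F.items():
    X=cloud(f)
    m=(np.hypot(X[...,0]-592,X[...,1]-174)<30)&(X[...,2]>78)&(X[...,2]<220)
    x,c,r,s=fit_brush(X[m],[592,174,6],[0,0,0]); R=Ro.from_euler("ZXY",x[3:]).as_matrix()
    print(n,m.sum(),"brush",x.round(3),round(c),np.median(abs(r)).round(2),s.round(2),"at175",(x[:3]+175*R[:,2]).round(1))
    m=(np.hypot(X[...,0]-592,X[...,1]-174)<62)&(X[...,2]>10)&(X[...,2]<72)
    x,c,r,s=fit_stand(X[m],[592,173,0],-.3); print("stand",m.sum(),x.round(3),round(c),np.median(abs(r)).round(2),s.round(2))
E
```

```text
side 232 brush [5.91538e+02 1.76791e+02 5.49800e+00 1.00000e-02 5.00000e-03 4.00000e-03] 161 0.93 [0.67 0.49 0.28 0.03 0.   0.  ] at175 [592.3 175.9 180.5]
stand 1095 [ 5.91639e+02  1.74717e+02 -1.24000e-01 -2.97000e-01] 894 0.86 [0.08 0.06 0.07 0.  ]
top 64 brush [ 5.93497e+02  1.72312e+02  6.36600e+00 -4.10000e-02 -1.00000e-03
  2.00000e-03] 51 0.54 [1.27 1.03 0.28 0.05 0.01 0.01] at175 [593.8 172.6 181.4]
stand 565 [ 5.94372e+02  1.71486e+02  4.74000e-01 -2.85000e-01] 1035 1.48 [0.23 0.14 0.08 0.01]
```

```bash
python3 - <<'E'
from bench import readout
from scipy.spatial.transform import Rotation as Ro
import numpy as np
s=readout.sense();q=s["orientation"];print(s["t"],s["tcp_pos"],s["wrist_force"]);R=Ro.from_quat([q[1],q[2],q[3],q[0]]).as_matrix();print(R.round(4))
x=R[:,0];print("jaw yaw",np.degrees(np.arctan2(x[1],x[0])))
E
```

```text
2.8 [153.25188077 605.89082877 231.3219931 ] [-1.0018802   0.62150423  0.3202746 ]
[[ 0.2453 -0.     -0.9694]
 [ 0.9694 -0.      0.2453]
 [-0.     -1.      0.    ]]
jaw yaw 75.79974663155818
```

Request:
jog_arm(
  deltas=[
    {"ay":0.08},
    {"ay":0.08},
    {"ay":0.08},
    {"ay":0.08},
    {"ay":0.08},
    {"ay":0.08},
    {"ay":0.08},
    {"ay":0.08},
    {"ay":0.08},
    {"ay":0.08},
    {"ay":0.08},
  ],
  fingers=0.0,
  squeeze=80,
)

```text
validation failed for argument at $.de...
```

Request:
jog_arm(
  deltas=[
    {"x":0,"y":0,"z":0,"ax":0,"ay":0.08,"az":0},
    {"x":0,"y":0,"z":0,"ax":0,"ay":0.08,"az":0},
    {"x":0,"y":0,"z":0,"ax":0,"ay":0.08,"az":0},
    {"x":0,"y":0,"z":0,"ax":0,"ay":0.08,"az":0},
    {"x":0,"y":0,"z":0,"ax":0,"ay":0.08,"az":0},
    {"x":0,"y":0,"z":0,"ax":0,"ay":0.08,"az":0},
    {"x":0,"y":0,"z":0,"ax":0,"ay":0.08,"az":0},
    {"x":0,"y":0,"z":0,"ax":0,"ay":0.08,"az":0},
    {"x":0,"y":0,"z":0,"ax":0,"ay":0.08,"az":0},
    {"x":0,"y":0,"z":0,"ax":0,"ay":0.08,"az":0},
    {"x":0,"y":0,"z":0,"ax":0,"ay":0.08,"az":0},
  ],
  fingers=0.0,
  squeeze=80,
)

```text
t: 3.72
tcp_pos: [153.3, 605.9, 231.3]
orientation: [-0.707, 0.707, -0.001, 0.001]
wrist_force: [0.4, 1.9, 0.1]
gripper_width: 42.4
```

Request:
jog_arm(
  deltas=[
    {"x":0.0458,"y":-0.002,"z":-0.045,"ax":0,"ay":0,"az":0},
    {"x":0.0458,"y":-0.002,"z":-0.045,"ax":0,"ay":0,"az":0},
    {"x":0.0458,"y":-0.002,"z":-0.045,"ax":0,"ay":0,"az":0},
    {"x":0.0458,"y":-0.002,"z":-0.045,"ax":0,"ay":0,"az":0},
    {"x":0.0458,"y":-0.002,"z":-0.045,"ax":0,"ay":0,"az":0},
    {"x":0.0458,"y":-0.002,"z":-0.045,"ax":0,"ay":0,"az":0},
    {"x":0.0458,"y":-0.002,"z":-0.045,"ax":0,"ay":0,"az":0},
    {"x":0.0458,"y":-0.002,"z":-0.045,"ax":0,"ay":0,"az":0},
    {"x":0.0458,"y":-0.002,"z":-0.045,"ax":0,"ay":0,"az":0},
    {"x":0.0458,"y":-0.002,"z":-0.045,"ax":0,"ay":0,"az":0},
    {"x":0.0458,"y":-0.002,"z":-0.045,"ax":0,"ay":0,"az":0},
    {"x":0.0458,"y":-0.002,"z":-0.045,"ax":0,"ay":0,"az":0},
    {"x":0.0458,"y":-0.002,"z":-0.045,"ax":0,"ay":0,"az":0},
    {"x":0.0458,"y":-0.002,"z":-0.045,"ax":0,"ay":0,"az":0},
    {"x":0.0458,"y":-0.002,"z":-0.045,"ax":0,"ay":0,"az":0},
    {"x":0.0458,"y":-0.002,"z":-0.045,"ax":0,"ay":0,"az":0},
    {"x":0,"y":0,"z":0,"ax":0,"ay":0,"az":0},
    {"x":0,"y":0,"z":0,"ax":0,"ay":0,"az":0},
  ],
)

```text
t: 5.22
tcp_pos: [595.4, 173.6, 250.3]
orientation: [0.707, -0.707, 0.0, -0.0]
wrist_force: [-1.0, 0.8, 0.7]
gripper_width: 42.4
```

```bash
python3 - <<'E'
from bench import readout, viewer
import cv2,pickle
from h import *
s=readout.sense();print(s["t"],s["tcp_pos"],s["orientation"],s["wrist_force"],s["joint_pos"])
F={n:viewer.grab_frame(n) for n in("side","top")}
pickle.dump(F,open("F1.pkl","wb"))
a=cv2.resize(F["side"]["pixels"][150:300,240:400,::-1],None,fx=4,fy=4,interpolation=cv2.INTER_CUBIC)
cv2.imwrite("pics/s1.png",a)
E
```

```text
5.2167 [595.39835629 173.55076245 250.32550303] [ 7.07131885e-01 -7.07081658e-01  9.63590223e-05 -1.28379332e-04] [-0.95741831  0.80586566  0.66927438] [2.64411545e-01 3.95776216e-01 1.62488628e+00 6.29872721e-05
 1.12086788e+00 2.64701982e-01]
```

View pics/s1.png

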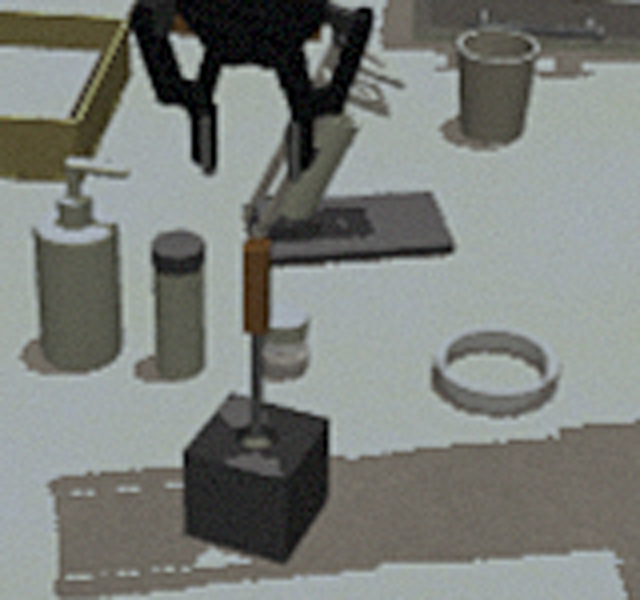

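```bash
python3 - <<'E'
import pickle
from h import *
F=pickle.load(open("F1.pkl","rb"))
for n,f in F.items():
    X=cloud(f)
    for z in range(245,300,8):
        m=(abs(X[...,0]-595)<60)&(abs(X[...,1]-174)<40)&(X[...,2]>z)&(X[...,2]<z+8)
        p=X[m]
        if len(p)<6: continue
        for s in (-1,1):
            q=p[(p[:,0]-595)*s>0]
            if len(q): print(n,z,s,len(q),q.min(0).round(1),q.max(0).round(1),np.median(q,0).round(1))
E
```

```text
side 253 -1 10 [564.  177.3 254.4] [572.7 187.7 260.8] [568.3 184.9 256.9]
side 253 1 12 [615.7 174.8 253.6] [626.4 188.  261. ] [617.5 181.1 257.8]
side 261 -1 22 [559.7 178.6 261.1] [573.2 187.  268.4] [566.4 183.  264.6]
side 261 1 25 [615.9 171.1 261.5] [628.7 189.3 268.8] [620.9 182.9 265.8]
side 269 -1 22 [559.4 177.4 269.1] [573.  188.8 276.3] [566.8 182.9 273.3]
side 269 1 18 [615.8 171.6 269.8] [628.4 188.9 276.7] [619.9 183.3 273.2]
side 277 -1 22 [559.7 177.9 277.3] [573.1 188.2 284.5] [566.7 182.6 281.1]
side 277 1 23 [615.8 171.8 277.3] [628.4 187.2 284.6] [620.8 183.5 280.6]
side 285 -1 17 [559.7 180.2 285.4] [573.  186.3 291.3] [566.8 183.1 288.1]
side 285 1 25 [615.3 165.4 285.1] [630.3 189.3 292.4] [619.2 182.1 288.9]
side 293 -1 28 [546.3 177.7 293.4] [570.6 189.4 300.1] [561.7 185.8 296.9]
side 293 1 32 [616.8 166.1 294.1] [645.3 189.6 300.9] [627.4 185.6 298.2]
```

Request:
jog_arm(
  deltas=[
    {"x":-0.0033,"y":0,"z":0.0023,"ax":0,"ay":0,"az":0},
    {"x":0,"y":0.03,"z":0,"ax":0,"ay":0,"az":0},
    {"x":0,"y":0.04,"z":0,"ax":0,"ay":0,"az":0},
    {"x":0,"y":0.04,"z":0,"ax":0,"ay":0,"az":0},
    {"x":0,"y":0.026,"z":0,"ax":0,"ay":0,"az":0},
    {"x":0,"y":0.01,"z":0,"ax":0,"ay":0,"az":0},
    {"x":0,"y":0,"z":0,"ax":0,"ay":0,"az":0},
    {"x":0,"y":0,"z":0,"ax":0,"ay":0,"az":0},
  ],
)

```text
t: 5.98
tcp_pos: [592.1, 177.5, 163.5]
orientation: [0.707, -0.707, -0.002, 0.001]
wrist_force: [0.0, -0.4, -0.4]
gripper_width: 43.0
```

```bash
python3 - <<'E'
from bench import readout, viewer
import cv2,pickle
from h import *
s=readout.sense();print(s["t"],s["tcp_pos"],s["orientation"],s["wrist_force"])
F={n:viewer.grab_frame(n) for n in("side","top")}
pickle.dump(F,open("F2.pkl","wb"))
cv2.imwrite("pics/s2.png",cv2.resize(F["side"]["pixels"][180:300,250:370,::-1],None,fx=5,fy=5,interpolation=cv2.INTER_CUBIC))
E
```

```text
5.9833 [592.12929927 177.46190933 163.52948445] [ 0.70716018 -0.70705023 -0.00162526  0.00134701] [ 0.02228711 -0.3679047  -0.42641094]
```

View pics/s2.png

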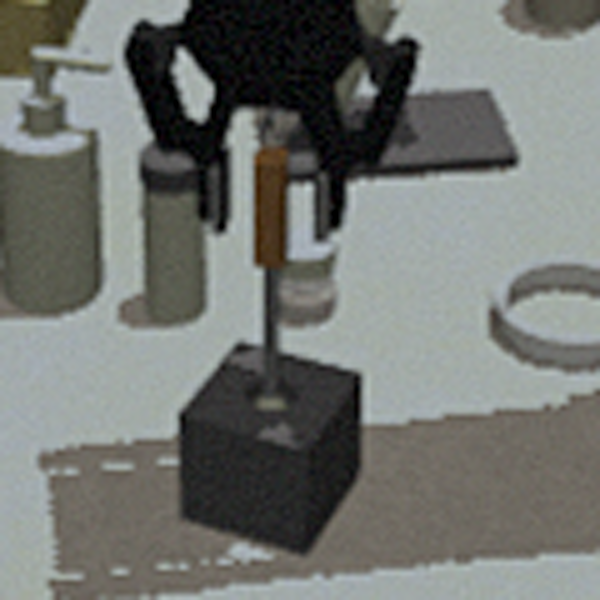

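Request:
jog_arm(
  deltas=[
    {"x":0.0018,"y":0.0015,"z":-0.0035,"ax":0,"ay":0,"az":0},
    {"x":0,"y":0,"z":0,"ax":0,"ay":0,"az":0},
  ],
)

```text
t: 6.25
tcp_pos: [594.0, 174.4, 163.0]
orientation: [0.707, -0.707, -0.002, 0.0]
wrist_force: [0.0, 0.4, -0.1]
gripper_width: 42.9
```

Request:
jog_arm(
  deltas=[
    {"x":0,"y":0,"z":0,"ax":0,"ay":0,"az":0},
  ],
)

```text
t: 6.33
tcp_pos: [593.7, 174.4, 162.7]
orientation: [0.707, -0.707, -0.001, 0.001]
wrist_force: [-0.2, 0.7, 0.1]
gripper_width: 43.0
```

Request:
jog_arm(
  deltas=[
    {"x":0,"y":0,"z":0,"ax":0,"ay":0,"az":0},
    {"x":0,"y":0,"z":0,"ax":0,"ay":0,"az":0},
    {"x":0,"y":0,"z":0,"ax":0,"ay":0,"az":0},
    {"x":0,"y":0,"z":0,"ax":0,"ay":0,"az":0},
    {"x":0,"y":0,"z":0,"ax":0,"ay":0,"az":0},
    {"x":0,"y":0,"z":0,"ax":0,"ay":0,"az":0},
    {"x":0,"y":0,"z":0,"ax":0,"ay":0,"az":0},
  ],
  fingers=1,
  squeeze=80,
)

```text
t: 6.92
tcp_pos: [593.5, 174.5, 162.1]
orientation: [0.707, -0.707, -0.001, 0.001]
wrist_force: [0.9, 0.1, 0.4]
gripper_width: 15.2
```

```bash
python3 - <<'E'
from bench import readout
s=readout.sense()
for k in s: print(k,s[k])
E
```

```text
t 6.9167
joint_pos [ 2.66771650e-01  4.96685776e-01  1.69275375e+00 -9.75086961e-05
  9.51771038e-01  2.63781698e-01]
dq [-6.49607383e-04  7.76012115e-04  4.41067292e-04 -6.68937860e-04
  6.13560914e-06 -3.23421610e-04]
effort [ 1.47631061e-01 -5.63287997e+01 -2.44561404e+01  8.97896709e-02
  1.72401597e-01  8.27041185e-04]
tcp_pos [593.51729865 174.51132554 162.11392177]
orientation [ 0.70711427 -0.70709763 -0.00121483  0.00093938]
wrist_force [0.89407963 0.0845111  0.39110918]
wrist_torque [-0.00671995 -0.15556227 -0.05333632]
gripper_width 15.16561679626222
```

Request:
jog_arm(
  deltas=[
    {"x":0,"y":-0.01,"z":0,"ax":0,"ay":0,"az":0},
    {"x":0,"y":-0.02,"z":0,"ax":0,"ay":0,"az":0},
    {"x":0,"y":-0.03,"z":0,"ax":0,"ay":0,"az":0},
    {"x":0,"y":-0.04,"z":0,"ax":0,"ay":0,"az":0},
    {"x":0,"y":-0.05,"z":0,"ax":0,"ay":0,"az":0},
    {"x":0,"y":-0.06,"z":0,"ax":0,"ay":0,"az":0},
    {"x":0,"y":-0.06,"z":0,"ax":0,"ay":0,"az":0},
    {"x":0,"y":-0.04,"z":0,"ax":0,"ay":0,"az":0},
    {"x":0,"y":0,"z":0,"ax":0,"ay":0,"az":0},
    {"x":0,"y":0,"z":0,"ax":0,"ay":0,"az":0},
    {"x":0,"y":0,"z":0,"ax":0,"ay":0,"az":0},
  ],
)

```text
t: 7.83
tcp_pos: [592.7, 174.3, 347.8]
orientation: [-0.707, 0.707, 0.001, -0.001]
wrist_force: [-0.2, 1.0, -2.4]
gripper_width: 15.0
```

```bash
python3 - <<'E'
from bench import readout, viewer
import cv2,pickle
from fit import *
s=readout.sense();print(s["t"],s["tcp_pos"],s["orientation"],s["wrist_force"],s["gripper_width"])
F={n:viewer.grab_frame(n) for n in("side","top")}
pickle.dump(F,open("F3.pkl","wb"))
cv2.imwrite("pics/s3.png",cv2.resize(F["side"]["pixels"][100:300,240:400,::-1],None,fx=3,fy=3,interpolation=cv2.INTER_CUBIC))
for n,f in F.items():
    X=cloud(f); t=s["tcp_pos"]; tip=t[2]+18.7-175
    for z in range(int(tip)-5,int(t[2])+5,12):
        m=(np.hypot(X[...,0]-t[0],X[...,1]-t[1])<30)&(X[...,2]>z)&(X[...,2]<z+12)
        if m.sum(): p=X[m];print(n,z-tip,m.sum(),p.min(0).round(1),p.max(0).round(1),np.median(p,0).round(1))
E
```

```text
7.8333 [592.70521018 174.33243903 347.7886252 ] [-0.70702737  0.70718445  0.00079034 -0.00135109] [-0.21298694  1.03888089 -2.37894107] 15.030208141898282
side -5.488625198939076 6 [584.6 178.9 192.5] [596.3 185.5 197.8] [590.1 181.9 196.8]
side 6.511374801060924 30 [582.5 175.4 198.8] [599.6 186.4 210. ] [591.1 183.8 203. ]
side 18.511374801060924 41 [580.1 172.6 210.3] [601.6 189.4 221. ] [588.8 184.2 214.6]
side 30.511374801060924 52 [579.9 174.6 222. ] [601.3 189.7 233.8] [590.7 183.6 228. ]
side 42.511374801060924 51 [580.4 169.5 234.1] [602.4 188.3 245.6] [589.3 182.9 241.9]
side 54.511374801060924 26 [585.1 172.9 246.3] [598.3 185.1 257.9] [591.5 178.6 249.6]
side 66.51137480106092 18 [587.5 174.3 258.1] [594.4 180.5 270. ] [590.9 178.9 265. ]
side 78.51137480106092 19 [587.6 172.7 270.1] [594.6 182.3 281.6] [589.8 178.7 275.4]
side 90.51137480106092 19 [587.8 174.  282.5] [594.3 181.6 293.4] [591.7 179.  288.2]
side 102.51137480106092 19 [587.6 174.7 294.6] [594.3 181.4 305.7] [591.7 178.8 299.6]
side 114.51137480106092 21 [587.7 174.2 306.4] [594.3 182.  318. ] [590.1 178.8 311.8]
side 126.51137480106092 17 [587.9 173.9 318.4] [594.6 181.4 329.5] [591.9 177.6 323.1]
side 138.51137480106092 32 [583.6 170.7 331.1] [598.3 187.6 342. ] [589.5 182.9 336.7]
side 150.51137480106092 51 [576.4 180.  342. ] [604.9 187.7 354. ] [591.3 183.6 349.7]
```

View pics/s3.png

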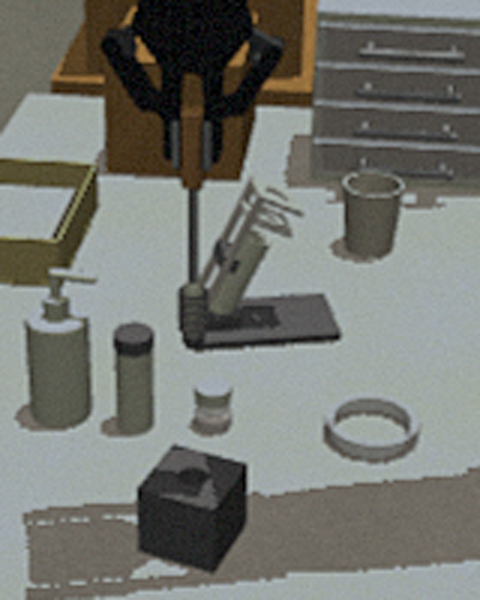

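Request:
jog_arm(
  deltas=[
    {"x":-0.009,"y":-0.0009,"z":-0.03,"ax":0,"ay":0,"az":0},
    {"x":-0.0189,"y":-0.0009,"z":-0.06,"ax":0,"ay":0,"az":0},
    {"x":-0.0189,"y":-0.0009,"z":-0.06,"ax":0,"ay":0,"az":0},
    {"x":-0.0189,"y":-0.0009,"z":-0.06,"ax":0,"ay":0,"az":0},
    {"x":-0.0189,"y":-0.0009,"z":-0.06,"ax":0,"ay":0,"az":0},
    {"x":-0.0189,"y":-0.0009,"z":-0.06,"ax":0,"ay":0,"az":0},
    {"x":-0.0189,"y":-0.0009,"z":-0.06,"ax":0,"ay":0,"az":0},
    {"x":-0.0189,"y":-0.0009,"z":-0.06,"ax":0,"ay":0,"az":0},
    {"x":-0.0189,"y":-0.0009,"z":-0.06,"ax":0,"ay":0,"az":0},
    {"x":-0.0189,"y":-0.0009,"z":-0.06,"ax":0,"ay":0,"az":0},
    {"x":-0.0189,"y":-0.0009,"z":-0.06,"ax":0,"ay":0,"az":0},
    {"x":-0.009,"y":0,"z":-0.034,"ax":0,"ay":0,"az":0},
    {"x":0,"y":0,"z":0,"ax":0.0201,"ay":0,"az":-0.0698},
    {"x":0,"y":0,"z":0,"ax":0.0201,"ay":0,"az":-0.0698},
    {"x":0,"y":0,"z":0,"ax":0.0201,"ay":0,"az":-0.0698},
    {"x":0,"y":0,"z":0,"ax":0.0201,"ay":0,"az":-0.0698},
    {"x":0,"y":0,"z":0,"ax":0,"ay":0,"az":0},
    {"x":0,"y":0,"z":0,"ax":0,"ay":0,"az":0},
    {"x":0,"y":0,"z":0,"ax":0,"ay":0,"az":0},
  ],
)

```text
t: 9.52
tcp_pos: [470.4, -224.5, 353.7]
orientation: [0.733, -0.648, -0.147, -0.145]
wrist_force: [0.6, -0.0, 0.2]
gripper_width: 15.3
```

```bash
cat > look.py <<'E'
from bench import readout, viewer
import cv2,pickle,sys
from fit import *
def Rq(q): return Ro.from_quat([q[1],q[2],q[3],q[0]]).as_matrix()
def look(tag,crop=(90,240,250,410)):
    F={n:viewer.grab_frame(n) for n in("side","top")}
    s=readout.sense();F["s"]=s
    pickle.dump(F,open(tag+".pkl","wb"))
    a,b,c,d=crop
    cv2.imwrite(f"pics/{tag}.png",cv2.resize(F["side"]["pixels"][a:b,c:d,::-1],None,fx=4,fy=4,interpolation=cv2.INTER_CUBIC))
    return F
def state(s):
    R=Rq(s["orientation"]);t=s["tcp_pos"];d=R[:,1]
    print("t",round(s["t"],2),"tcp",t.round(2),"y",d.round(4),"x",R[:,0].round(3),"F",s["wrist_force"].round(2),"tip",(t+156.3*d).round(1))
    return R,t
E
python3 - <<'E'
from look import *
F=look("p4");state(F["s"]); print(F["s"]["joint_pos"])
E
```

```text
t 9.62 tcp [ 471.15 -224.2   354.09] y [ 0.4038  0.118  -0.9072] x [ 0.914 -0.021  0.404] F [ 0.13  0.37 -0.56] tip [ 534.3 -205.8  212.3]
[-0.66625505  0.02068873  1.92157443  0.42489436  0.9798221  -0.87068525]
```

View pics/p4.png

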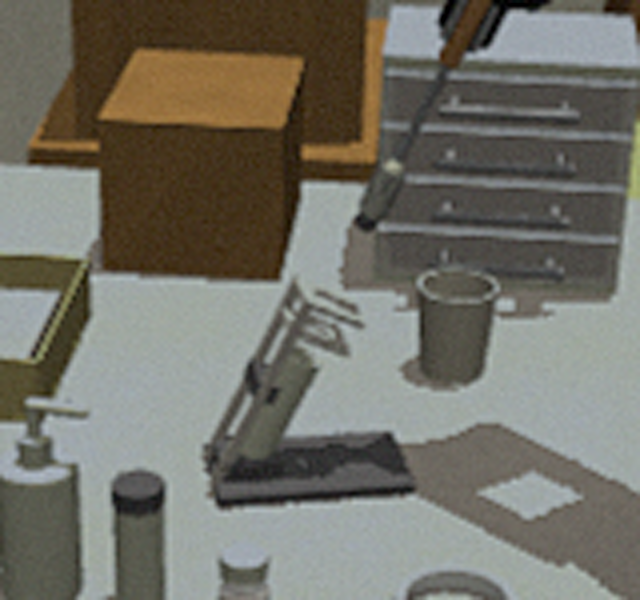

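```bash
cat > rel.py <<'E'
from look import *
import fit as ft
def rod_fit(X,o,R,zr=(64,137)):
    # R columns brush x,y,z ; o tip estimate; fit lateral offset + 2 tilts
    q=(X.reshape(-1,3)-o)@R
    m=(np.hypot(q[:,0],q[:,1])<11)&(q[:,2]>zr[0])&(q[:,2]<zr[1])&(X.reshape(-1,3)[:,2]>50)
    q=q[m]
    def res(p):
        ax=q[:,0]-p[0]-p[2]*(q[:,2]-100);ay=q[:,1]-p[1]-p[3]*(q[:,2]-100)
        return np.hypot(ax,ay)-4
    s=least_squares(res,[0,0,0,0],loss="soft_l1",f_scale=1,x_scale=[1,1,.01,.01])
    return s.x,len(q),np.sqrt(np.diag(np.linalg.inv(s.jac.T@s.jac))),np.median(abs(res(s.x)))
def rel(F,cans):
    s=F["s"];Rt=Rq(s["orientation"]);zb=-Rt[:,1];tip=s["tcp_pos"]+156.3*Rt[:,1]
    Rb=np.stack([Rt[:,0],np.cross(zb,Rt[:,0]),zb],1)
    for n in ("side","top"):
        X=cloud(F[n]);X[F[n]["depth"]<=0]=1e4
        try: p,k,sd,med=rod_fit(X,tip,Rb)
        except Exception as e: print(n,"rod",e);continue
        print(n,"rod dev from tool model",p.round(3),k,sd.round(3),"med",round(med,2))
        c=cans[n];A=axes(c[3])
        for z in (0,100):
            w=tip+Rb@np.array([p[0]+p[2]*(z-100),p[1]+p[3]*(z-100),z])
            wm=tip+zb*z
            print("  z",z,"seen, in can frame",((w-c[:3])@A).round(1)," tool model",((wm-c[:3])@A).round(1))
def canfit(F):
    out={}
    for n in ("side","top"):
        X=cloud(F[n])
        m=(np.hypot(X[...,0]-580,X[...,1]+195)<110)&(X[...,2]>50)&(X[...,2]<190)
        P=X[m];q=(P-[612,-183,31.])@axes(.28)
        P=P[(q[:,2]>20)&(abs(q[:,0])<36)&(abs(q[:,1])<40)&(q[:,2]<146)]
        x,c,sd,r=ft.fit(P,[612,-183,31,.28]); out[n]=x; print(n,len(P),x.round(3),round(c))
    return out
E
python3 - <<'E'
from rel import *
F0=pickle.load(open("F0.pkl","rb"));c0=canfit(F0)
F=pickle.load(open("p4.pkl","rb"));
c=canfit(F) 
pickle.dump(c0,open("cans.pkl","wb"))
rel(F,c0)
E
```

```text
side 599 [ 6.11071e+02 -1.80204e+02  3.07450e+01  2.78000e-01] 670
top 628 [ 6.12144e+02 -1.85892e+02  3.23770e+01  2.80000e-01] 776
side 608 [ 6.11006e+02 -1.79493e+02  3.04310e+01  2.96000e-01] 701
top 618 [ 6.11996e+02 -1.85849e+02  3.23150e+01  2.85000e-01] 782
side rod dev from tool model [-2.1    3.509  0.04  -0.044] 67 [0.283 0.287 0.014 0.013] med 1.07
  z 0 seen, in can frame [ -0.4   5.8 198.7]  tool model [  3.4  -3.5 198.7]
  z 100 seen, in can frame [2.500e+00 2.000e-01 2.987e+02]  tool model [  3.5  -3.8 298.7]
top rod dev from tool model [ 2.300e-01 -2.676e+00  2.000e-03 -9.000e-03] 49 [0.239 0.256 0.012 0.013] med 0.4
  z 0 seen, in can frame [  2.7   0.7 197. ]  tool model [  3.2   2.5 197. ]
  z 100 seen, in can frame [  2.8  -0.3 297. ]  tool model [  3.3   2.3 297. ]
```

Request:
jog_arm(
  deltas=[
    {"x":-0.0042,"y":0,"z":-0.0012,"ax":0,"ay":0,"az":0},
    {"x":0,"y":0.02,"z":0,"ax":0,"ay":0,"az":0},
    {"x":0,"y":0.03,"z":0,"ax":0,"ay":0,"az":0},
    {"x":0,"y":0.025,"z":0,"ax":0,"ay":0,"az":0},
    {"x":0,"y":0,"z":0,"ax":0,"ay":0,"az":0},
    {"x":0,"y":0,"z":0,"ax":0,"ay":0,"az":0},
    {"x":0,"y":0,"z":0,"ax":0,"ay":0,"az":0},
    {"x":0,"y":0,"z":0,"ax":0,"ay":0,"az":0},
  ],
)

```text
t: 10.28
tcp_pos: [486.6, -219.9, 313.1]
orientation: [0.733, -0.648, -0.148, -0.146]
wrist_force: [-0.1, 0.4, -1.2]
gripper_width: 14.9
```

```bash
python3 - <<'E'
from rel import *
F=look("p5");state(F["s"]);c0=pickle.load(open("cans.pkl","rb"));rel(F,c0)
a=F["top"]["pixels"][150:260,340:460,::-1]; cv2.imwrite("pics/p5t.png",cv2.resize(cv2.convertScaleAbs(a,alpha=1.8),None,fx=5,fy=5,interpolation=cv2.INTER_CUBIC))
E
```

```text
t 10.38 tcp [ 486.49 -219.93  313.  ] y [ 0.4063  0.1171 -0.9062] x [ 0.913 -0.022  0.407] F [ 0.47  0.15 -0.02] tip [ 550.  -201.6  171.4]
side rod dev from tool model [-0.614  2.523  0.029  0.004] 63 [0.269 0.253 0.012 0.012] med 0.77
  z 0 seen, in can frame [ -2.   -0.9 154.7]  tool model [  0.8  -3.8 154.7]
  z 100 seen, in can frame [  0.9  -1.4 254.7]  tool model [  0.8  -4.  254.7]
top rod dev from tool model [ 4.240e-01 -2.625e+00 -1.000e-02  1.000e-03] 45 [0.269 0.27  0.014 0.015] med 0.52
  z 0 seen, in can frame [  1.2  -1.  153. ]  tool model [  0.6   2.1 153. ]
  z 100 seen, in can frame [ 2.00e-01 -6.00e-01  2.53e+02]  tool model [  0.6   2.1 253. ]
```

View pics/p5.png

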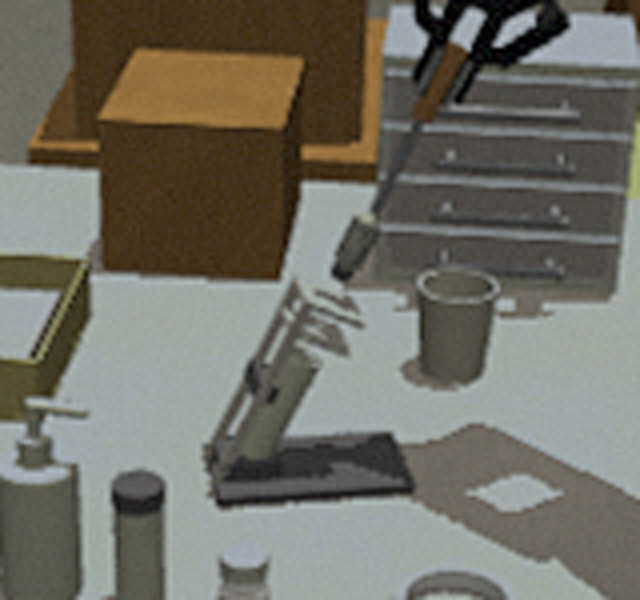

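View pics/p5t.png

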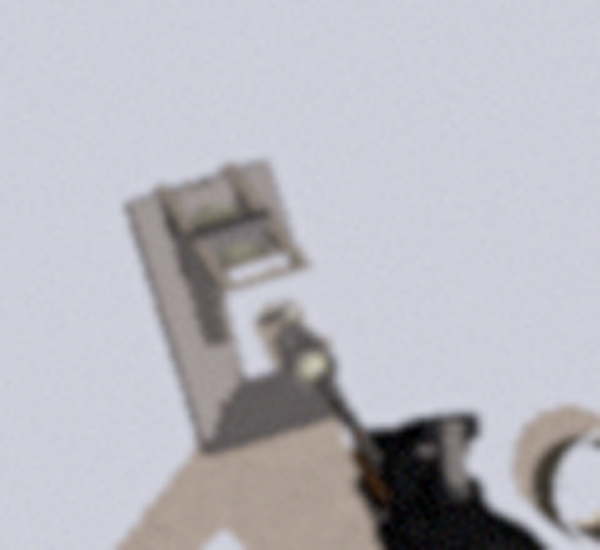

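Request:
jog_arm(
  deltas=[
    {"x":-0.0014,"y":0,"z":0.0013,"ax":0,"ay":0,"az":0},
    {"x":0,"y":0.008,"z":0,"ax":0,"ay":0,"az":0},
    {"x":0,"y":0.008,"z":0,"ax":0,"ay":0,"az":0},
    {"x":0,"y":0.008,"z":0,"ax":0,"ay":0,"az":0},
    {"x":0,"y":0.008,"z":0,"ax":0,"ay":0,"az":0},
    {"x":0,"y":0.008,"z":0,"ax":0,"ay":0,"az":0},
    {"x":0,"y":0,"z":0,"ax":0,"ay":0,"az":0},
    {"x":0,"y":0,"z":0,"ax":0,"ay":0,"az":0},
  ],
)

```text
t: 11.05
tcp_pos: [495.2, -215.8, 289.5]
orientation: [0.733, -0.648, -0.148, -0.145]
wrist_force: [0.1, -0.4, -0.3]
gripper_width: 14.7
```

```bash
python3 - <<'E'
from rel import *
F=look("p6");state(F["s"]);c0=pickle.load(open("cans.pkl","rb"));rel(F,c0)
a=F["top"]["pixels"][150:260,340:460,::-1]; cv2.imwrite("pics/p6t.png",cv2.resize(cv2.convertScaleAbs(a,alpha=1.8),None,fx=5,fy=5,interpolation=cv2.INTER_CUBIC))
E
```

```text
t 11.15 tcp [ 495.33 -216.03  290.07] y [ 0.4053  0.1181 -0.9065] x [ 0.914 -0.022  0.406] F [ 0.61  0.39 -0.55] tip [ 558.7 -197.6  148.4]
side rod dev from tool model [-1.251e+00  3.057e+00 -3.000e-03  1.600e-02] 63 [0.3   0.278 0.015 0.014] med 0.98
  z 0 seen, in can frame [ -0.9  -0.7 129.9]  tool model [ -0.3  -2.3 129.9]
  z 100 seen, in can frame [ -0.7   0.7 229.9]  tool model [ -0.3  -2.6 229.9]
top rod dev from tool model [ 0.344 -2.456  0.013 -0.013] 43 [0.266 0.27  0.012 0.014] med 0.44
  z 0 seen, in can frame [ -1.8   2.7 128.2]  tool model [ -0.5   3.6 128.2]
  z 100 seen, in can frame [ -0.8   1.  228.2]  tool model [ -0.5   3.4 228.2]
```

View pics/p6.png

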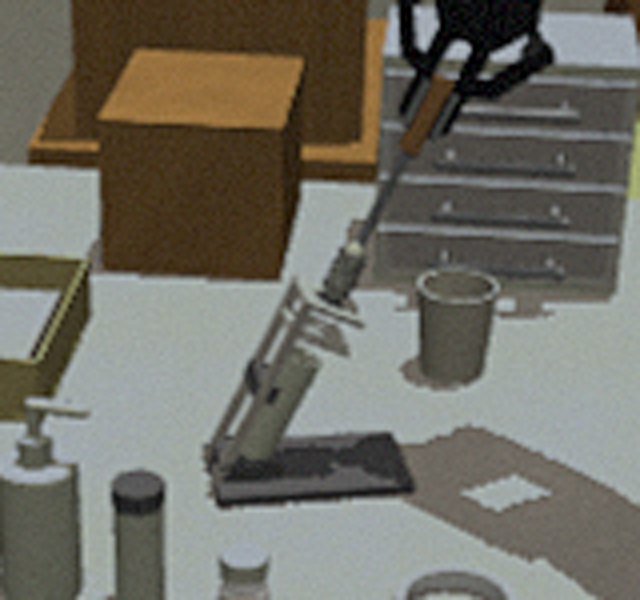

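View pics/p6t.png

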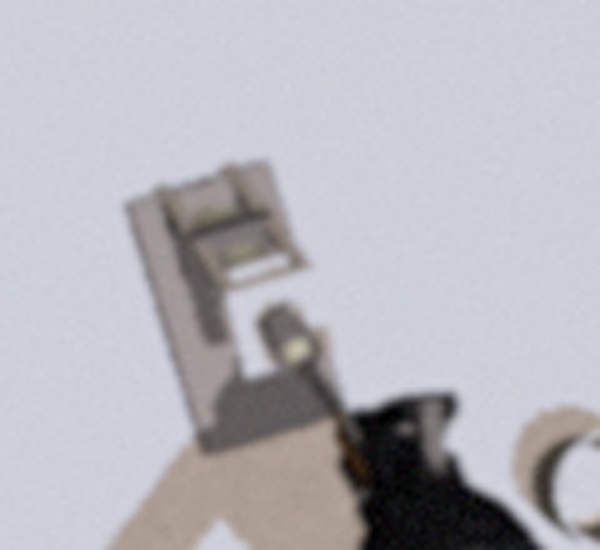

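Request:
jog_arm(
  deltas=[
    {"x":0.0009,"y":0,"z":-0.0008,"ax":0,"ay":0,"az":0},
    {"x":0,"y":0.008,"z":0,"ax":0,"ay":0,"az":0},
    {"x":0,"y":0.008,"z":0,"ax":0,"ay":0,"az":0},
    {"x":0,"y":0.008,"z":0,"ax":0,"ay":0,"az":0},
    {"x":0,"y":0.008,"z":0,"ax":0,"ay":0,"az":0},
    {"x":0,"y":0,"z":0,"ax":0,"ay":0,"az":0},
    {"x":0,"y":0,"z":0,"ax":0,"ay":0,"az":0},
  ],
)

```text
t: 11.73
tcp_pos: [503.4, -214.0, 272.2]
orientation: [0.733, -0.648, -0.148, -0.145]
wrist_force: [1.1, 0.5, -0.7]
gripper_width: 15.1
```

```bash
python3 - <<'E'
from rel import *
F=look("p7");state(F["s"]);print(F["s"]["wrist_torque"]);c0=pickle.load(open("cans.pkl","rb"));rel(F,c0)
E
```

```text
t 11.83 tcp [ 503.57 -214.2   272.8 ] y [ 0.4053  0.1181 -0.9065] x [ 0.914 -0.022  0.406] F [-0.6  -0.08 -0.4 ] tip [ 566.9 -195.7  131.1]
[-0.06034941  0.24587732 -0.00136547]
side rod dev from tool model [-1.499  2.47   0.012  0.021] 61 [0.289 0.264 0.014 0.012] med 1.01
  z 0 seen, in can frame [ -2.4  -1.7 110.7]  tool model [  0.   -2.8 110.7]
  z 100 seen, in can frame [ -0.7  -0.3 210.7]  tool model [ 1.000e-01 -3.100e+00  2.107e+02]
top rod dev from tool model [ 0.035 -2.038 -0.005  0.005] 42 [0.272 0.312 0.014 0.015] med 0.61
  z 0 seen, in can frame [ -0.4   0.5 109. ]  tool model [ -0.2   3.1 109. ]
  z 100 seen, in can frame [ -0.7   1.  209. ]  tool model [-2.00e-01  2.90e+00  2.09e+02]
```

View pics/p7.png

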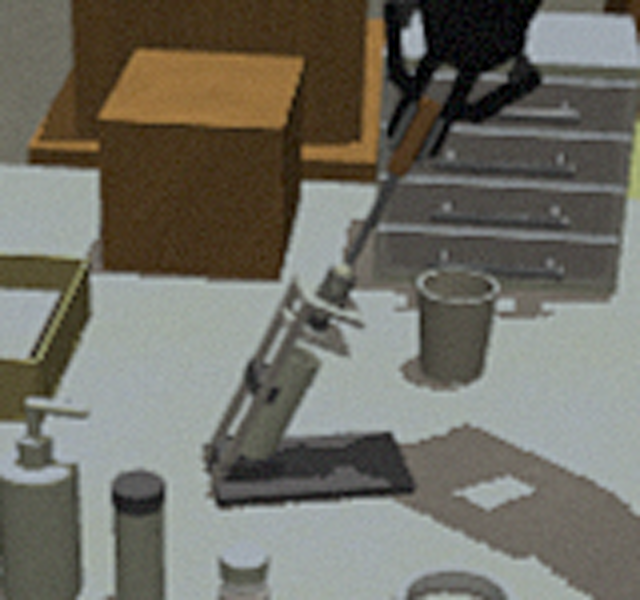

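Request:
jog_arm(
  deltas=[
    {"x":0.0005,"y":0.004,"z":0,"ax":0,"ay":0,"az":0},
    {"x":0,"y":0.008,"z":0,"ax":0,"ay":0,"az":0},
    {"x":0,"y":0.008,"z":0,"ax":0,"ay":0,"az":0},
    {"x":0,"y":0.008,"z":0,"ax":0,"ay":0,"az":0},
    {"x":0,"y":0.008,"z":0,"ax":0,"ay":0,"az":0},
    {"x":0,"y":0.008,"z":0,"ax":0,"ay":0,"az":0},
    {"x":0,"y":0,"z":0,"ax":0,"ay":0,"az":0},
    {"x":0,"y":0,"z":0,"ax":0,"ay":0,"az":0},
  ],
)

```text
t: 12.5
tcp_pos: [514.4, -210.9, 248.5]
orientation: [0.733, -0.648, -0.148, -0.146]
wrist_force: [-1.0, -0.2, -0.5]
gripper_width: 15.3
```

```bash
cat > avg.py <<'E'
from rel import *
def avg(n=8):
    # average n readings, one camera call (0.05 s) apart
    S=[]
    for _ in range(n):
        viewer.grab_frame("side"); S.append(readout.sense())
    m={k:np.mean([s[k] for s in S],0) for k in("tcp_pos","wrist_force","wrist_torque")}
    q=np.mean([s["orientation"]*np.sign(s["orientation"][0]) for s in S],0);q/=np.linalg.norm(q)
    R=Rq(q);d=R[:,1];sd=np.std([s["wrist_force"] for s in S],0)
    print("t",round(S[-1]["t"],2),"tcp",m["tcp_pos"].round(2),"y",d.round(4),"F",m["wrist_force"].round(2),"sd",sd.round(2),"Ftool xyz",(m["wrist_force"]@R).round(2),"T",m["wrist_torque"].round(3))
    for n_,c in pickle.load(open("cans.pkl","rb")).items():
        print("   tip in can",n_,((m["tcp_pos"]+156.3*d-c[:3])@axes(c[3])).round(1))
E
python3 - <<'E'
from avg import *
F=look("p8");c0=pickle.load(open("cans.pkl","rb"));rel(F,c0);avg(6)
E
```

```text
side rod dev from tool model [-1.655  1.903  0.051 -0.03 ] 58 [0.292 0.26  0.014 0.013] med 0.8
  z 0 seen, in can frame [-4.9  3.6 84.4]  tool model [ 0.3 -2.9 84.3]
  z 100 seen, in can frame [ -0.7  -0.8 184.4]  tool model [  0.4  -3.1 184.3]
top rod dev from tool model [ 0.139 -2.867  0.016  0.012] 37 [0.314 0.323 0.015 0.017] med 0.59
  z 0 seen, in can frame [-2.4 -0.5 82.6]  tool model [ 0.1  3.  82.6]
  z 100 seen, in can frame [-5.000e-01  1.000e-01  1.826e+02]  tool model [  0.2   2.8 182.6]
t 12.9 tcp [ 514.56 -211.2   249.24] y [ 0.4056  0.1178 -0.9064] F [-0.05 -0.38 -0.75] sd [0.57 0.4  0.53] Ftool xyz [-0.34  0.61 -0.46] T [-0.083  0.279  0.011]
   tip in can side [ 0.4 -3.  84.5]
   tip in can top [ 0.2  2.8 82.8]
```

View pics/p8.png

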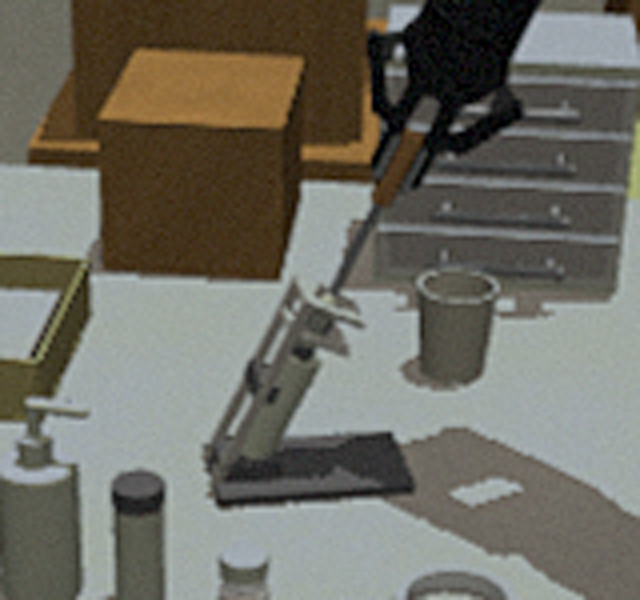

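Request:
jog_arm(
  deltas=[
    {"x":0.0003,"y":0.01,"z":0,"ax":0,"ay":0,"az":0},
    {"x":0,"y":0.01,"z":0,"ax":0,"ay":0,"az":0},
    {"x":0,"y":0.01,"z":0,"ax":0,"ay":0,"az":0},
    {"x":0,"y":0.01,"z":0,"ax":0,"ay":0,"az":0},
    {"x":0,"y":0.01,"z":0,"ax":0,"ay":0,"az":0},
    {"x":0,"y":0,"z":0,"ax":0,"ay":0,"az":0},
    {"x":0,"y":0,"z":0,"ax":0,"ay":0,"az":0},
  ],
)

```text
t: 13.48
tcp_pos: [526.7, -207.3, 221.2]
orientation: [0.733, -0.648, -0.148, -0.145]
wrist_force: [-0.5, -0.1, -1.0]
gripper_width: 15.0
```

```bash
python3 - <<'E'
from avg import *
avg(5)
E
```

```text
t 13.73 tcp [ 526.88 -207.61  221.98] y [ 0.4054  0.118  -0.9065] F [ 0.32  0.48 -0.48] sd [0.47 0.24 0.13] Ftool xyz [0.09 0.62 0.41] T [-0.077  0.25  -0.002]
   tip in can side [ 0.5 -2.9 54.4]
   tip in can top [ 0.3  2.9 52.7]
```

Free so far (tip at ≈53.5 mm in the canister frame). Step down 4 mm at a time.

Request:
jog_arm(
  deltas=[
    {"x":0,"y":0.007,"z":0,"ax":0,"ay":0,"az":0},
    {"x":0,"y":0,"z":0,"ax":0,"ay":0,"az":0},
    {"x":0,"y":0,"z":0,"ax":0,"ay":0,"az":0},
  ],
)

```text
t: 13.98
tcp_pos: [528.4, -207.0, 217.9]
orientation: [0.733, -0.648, -0.148, -0.146]
wrist_force: [0.3, -1.0, -0.4]
gripper_width: 15.0
```

Request:
jog_arm(
  deltas=[
    {"x":0,"y":0.007,"z":0,"ax":0,"ay":0,"az":0},
    {"x":0,"y":0,"z":0,"ax":0,"ay":0,"az":0},
    {"x":0,"y":0,"z":0,"ax":0,"ay":0,"az":0},
  ],
)

```text
t: 14.23
tcp_pos: [530.1, -206.4, 213.9]
orientation: [0.733, -0.648, -0.148, -0.146]
wrist_force: [-0.9, 0.9, -0.7]
gripper_width: 14.8
```

Request:
jog_arm(
  deltas=[
    {"x":0,"y":0.007,"z":0,"ax":0,"ay":0,"az":0},
    {"x":0,"y":0,"z":0,"ax":0,"ay":0,"az":0},
    {"x":0,"y":0,"z":0,"ax":0,"ay":0,"az":0},
  ],
)

```text
t: 14.48
tcp_pos: [531.9, -205.9, 210.2]
orientation: [0.733, -0.648, -0.148, -0.146]
wrist_force: [-0.4, -0.1, -2.1]
gripper_width: 15.2
```

Request:
jog_arm(
  deltas=[
    {"x":0,"y":0.007,"z":0,"ax":0,"ay":0,"az":0},
    {"x":0,"y":0,"z":0,"ax":0,"ay":0,"az":0},
    {"x":0,"y":0,"z":0,"ax":0,"ay":0,"az":0},
  ],
)

```text
t: 14.73
tcp_pos: [533.9, -205.7, 206.7]
orientation: [0.733, -0.648, -0.148, -0.146]
wrist_force: [-1.2, 0.6, 0.9]
gripper_width: 14.7
```

```bash
python3 - <<'E'
from avg import *
avg(6)
E
```

```text
t 15.03 tcp [ 533.78 -205.71  206.86] y [ 0.4057  0.1178 -0.9064] F [-0.27 -0.46  1.33] sd [0.53 0.35 0.52] Ftool xyz [ 0.3  -1.37 -0.3 ] T [-0.078  0.11  -0.03 ]
   tip in can side [ 0.7 -3.  37.7]
   tip in can top [ 0.5  2.8 36. ]
```

Request:
jog_arm(
  deltas=[
    {"x":0,"y":0.0067,"z":0,"ax":0,"ay":0,"az":0},
    {"x":0,"y":0,"z":0,"ax":0,"ay":0,"az":0},
    {"x":0,"y":0,"z":0,"ax":0,"ay":0,"az":0},
  ],
)

```text
t: 15.28
tcp_pos: [535.4, -205.2, 203.0]
orientation: [0.733, -0.648, -0.148, -0.146]
wrist_force: [-1.0, -0.8, 4.3]
gripper_width: 15.1
```

```bash
python3 - <<'E'
from avg import *
avg(8)
E
```

```text
t 15.68 tcp [ 535.39 -205.22  203.16] y [ 0.4056  0.1178 -0.9064] F [-1.51 -0.38  3.89] sd [0.52 0.4  0.54] Ftool xyz [ 0.21 -4.19  0.12] T [-0.104  0.025 -0.06 ]
   tip in can side [ 0.6 -3.  33.6]
   tip in can top [ 0.4  2.8 31.9]
```

Request:
jog_arm(
  deltas=[
    {"x":0,"y":-0.0117,"z":0,"ax":0,"ay":0,"az":0},
    {"x":0,"y":-0.015,"z":0,"ax":0,"ay":0,"az":0},
    {"x":0,"y":-0.015,"z":0,"ax":0,"ay":0,"az":0},
    {"x":0,"y":-0.015,"z":0,"ax":0,"ay":0,"az":0},
    {"x":0,"y":-0.01,"z":0,"ax":0,"ay":0,"az":0},
    {"x":0,"y":-0.01,"z":0,"ax":0,"ay":0,"az":0},
    {"x":0,"y":0,"z":0,"ax":0,"ay":0,"az":0},
    {"x":0,"y":0,"z":0,"ax":0,"ay":0,"az":0},
  ],
)

```text
t: 16.35
tcp_pos: [516.6, -210.7, 245.2]
orientation: [0.733, -0.648, -0.148, -0.146]
wrist_force: [0.8, 0.2, -0.3]
gripper_width: 15.4
```

```bash
python3 - <<'E'
from avg import *
look("p9");avg(4)
E
```

```text
t 16.65 tcp [ 516.49 -210.37  244.3 ] y [ 0.4047  0.1185 -0.9067] F [-0.42  0.69 -0.88] sd [0.31 0.51 0.31] Ftool xyz [-0.75  0.71  0.6 ] T [-0.069  0.24  -0.015]
   tip in can side [ 0.1 -2.6 79.2]
   tip in can top [-0.1  3.2 77.5]
```

View pics/p9.png

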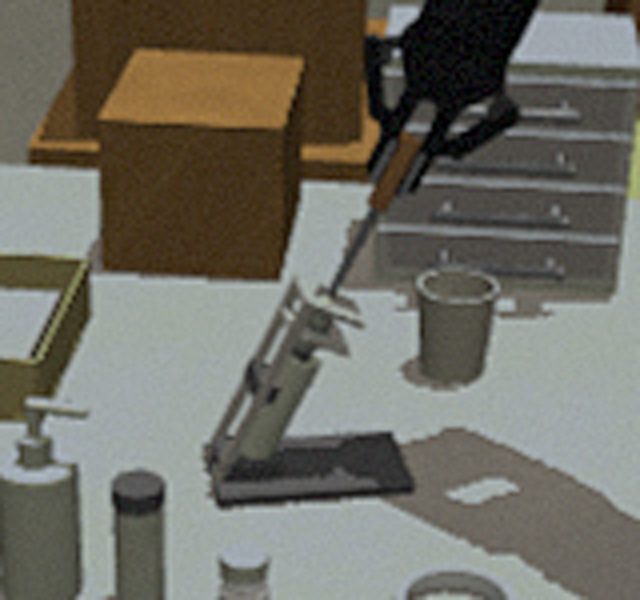

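Request:
jog_arm(
  deltas=[
    {"x":0,"y":0.012,"z":0,"ax":0,"ay":0,"az":0},
    {"x":0,"y":0.015,"z":0,"ax":0,"ay":0,"az":0},
    {"x":0,"y":0.015,"z":0,"ax":0,"ay":0,"az":0},
    {"x":0,"y":0.015,"z":0,"ax":0,"ay":0,"az":0},
    {"x":0,"y":0.008,"z":0,"ax":0,"ay":0,"az":0},
    {"x":0,"y":0.004,"z":0,"ax":0,"ay":0,"az":0},
    {"x":0,"y":0,"z":0,"ax":0,"ay":0,"az":0},
    {"x":0,"y":0,"z":0,"ax":0,"ay":0,"az":0},
  ],
)

```text
t: 17.32
tcp_pos: [533.1, -205.4, 206.9]
orientation: [0.733, -0.648, -0.148, -0.145]
wrist_force: [-2.1, -0.4, 0.0]
gripper_width: 15.3
```

```bash
python3 - <<'E'
from avg import *
avg(4)
E
```

```text
t 17.52 tcp [ 533.2  -205.58  207.35] y [ 0.4052  0.1182 -0.9066] F [-1.29  0.14  0.3 ] sd [0.24 0.61 0.44] Ftool xyz [-1.06 -0.78  0.21] T [0.081 0.603 0.084]
   tip in can side [ 0.4 -2.6 38.3]
   tip in can top [ 0.2  3.2 36.6]
```

Request:
jog_arm(
  deltas=[
    {"x":-0.0004,"y":0.0069,"z":0,"ax":0,"ay":0,"az":0},
    {"x":0,"y":0,"z":0,"ax":0,"ay":0,"az":0},
    {"x":0,"y":0,"z":0,"ax":0,"ay":0,"az":0},
  ],
)

```text
t: 17.77
tcp_pos: [535.2, -205.3, 203.6]
orientation: [0.733, -0.648, -0.148, -0.146]
wrist_force: [-2.8, 0.7, 4.7]
gripper_width: 14.6
```

```bash
python3 - <<'E'
from avg import *
avg(8)
E
```

```text
t 18.17 tcp [ 535.1  -205.34  203.65] y [ 0.4059  0.1176 -0.9063] F [-1.83 -0.09  3.5 ] sd [0.55 0.42 0.48] Ftool xyz [-0.25 -3.92  0.36] T [0.103 0.23  0.07 ]
   tip in can side [ 0.6 -3.1 34.2]
   tip in can top [ 0.4  2.7 32.5]
```

Request:
jog_arm(
  deltas=[
    {"x":0,"y":-0.0117,"z":0,"ax":0,"ay":0,"az":0},
    {"x":0,"y":-0.015,"z":0,"ax":0,"ay":0,"az":0},
    {"x":0,"y":-0.015,"z":0,"ax":0,"ay":0,"az":0},
    {"x":0,"y":-0.015,"z":0,"ax":0,"ay":0,"az":0},
    {"x":0,"y":-0.01,"z":0,"ax":0,"ay":0,"az":0},
    {"x":0,"y":-0.01,"z":0,"ax":0,"ay":0,"az":0},
    {"x":0,"y":0,"z":0,"ax":0,"ay":0,"az":0},
    {"x":0,"y":0,"z":0,"ax":0,"ay":0,"az":0},
  ],
)

```text
t: 18.83
tcp_pos: [516.2, -210.8, 245.5]
orientation: [0.733, -0.648, -0.148, -0.146]
wrist_force: [-0.2, -0.5, -0.7]
gripper_width: 15.4
```

```bash
python3 - <<'E'
from avg import *
avg(4)
E
```

```text
t 19.03 tcp [ 516.07 -210.49  244.8 ] y [ 0.405   0.1182 -0.9067] F [ 0.61 -0.   -0.21] sd [0.63 0.43 0.46] Ftool xyz [ 0.47  0.43 -0.04] T [-0.076  0.255 -0.003]
   tip in can side [-0.  -2.7 79.8]
   tip in can top [-0.2  3.2 78.1]
```

Request:
jog_arm(
  deltas=[
    {"x":0.0004,"y":0.012,"z":0,"ax":0,"ay":0,"az":0},
    {"x":0,"y":0.015,"z":0,"ax":0,"ay":0,"az":0},
    {"x":0,"y":0.015,"z":0,"ax":0,"ay":0,"az":0},
    {"x":0,"y":0.015,"z":0,"ax":0,"ay":0,"az":0},
    {"x":0,"y":0.009,"z":0,"ax":0,"ay":0,"az":0},
    {"x":0,"y":0.004,"z":0,"ax":0,"ay":0,"az":0},
    {"x":0,"y":0,"z":0,"ax":0,"ay":0,"az":0},
    {"x":0,"y":0,"z":0,"ax":0,"ay":0,"az":0},
  ],
)

```text
t: 19.7
tcp_pos: [533.1, -205.4, 206.7]
orientation: [0.733, -0.648, -0.148, -0.145]
wrist_force: [-2.7, -0.7, 0.8]
gripper_width: 14.8
```

```bash
python3 - <<'E'
from avg import *
avg(4)
E
```

```text
t 19.9 tcp [ 533.22 -205.55  207.21] y [ 0.4051  0.1183 -0.9066] F [-2.11  0.28  0.39] sd [0.26 0.26 0.57] Ftool xyz [-1.78 -1.18  0.38] T [0.082 0.618 0.079]
   tip in can side [ 0.3 -2.6 38.2]
   tip in can top [ 0.1  3.2 36.5]
```

Request:
jog_arm(
  deltas=[
    {"x":-0.0004,"y":0.0069,"z":0,"ax":0,"ay":0,"az":0},
    {"x":0,"y":0,"z":0,"ax":0,"ay":0,"az":0},
    {"x":0,"y":0,"z":0,"ax":0,"ay":0,"az":0},
  ],
)

```text
t: 20.15
tcp_pos: [535.2, -205.3, 203.5]
orientation: [0.733, -0.648, -0.148, -0.146]
wrist_force: [-1.9, 0.5, 4.2]
gripper_width: 15.0
```

```bash
python3 - <<'E'
from avg import *
avg(8)
E
```

```text
t 20.55 tcp [ 535.14 -205.32  203.53] y [ 0.4059  0.1177 -0.9063] F [-2.08  0.01  3.6 ] sd [0.41 0.42 0.46] Ftool xyz [-0.44 -4.11  0.49] T [0.11  0.246 0.054]
   tip in can side [ 0.6 -3.  34.1]
   tip in can top [ 0.4  2.8 32.4]
```

Request:
jog_arm(
  deltas=[
    {"x":0,"y":-0.012,"z":0,"ax":0,"ay":0,"az":0},
    {"x":0,"y":-0.02,"z":0,"ax":0,"ay":0,"az":0},
    {"x":0,"y":-0.02,"z":0,"ax":0,"ay":0,"az":0},
    {"x":0,"y":-0.02,"z":0,"ax":0,"ay":0,"az":0},
    {"x":0,"y":-0.02,"z":0,"ax":0,"ay":0,"az":0},
    {"x":0,"y":-0.02,"z":0,"ax":0,"ay":0,"az":0},
    {"x":0,"y":-0.02,"z":0,"ax":0,"ay":0,"az":0},
    {"x":0,"y":-0.02,"z":0,"ax":0,"ay":0,"az":0},
    {"x":0,"y":-0.02,"z":0,"ax":0,"ay":0,"az":0},
    {"x":0,"y":-0.02,"z":0,"ax":0,"ay":0,"az":0},
    {"x":0,"y":-0.02,"z":0,"ax":0,"ay":0,"az":0},
    {"x":0,"y":-0.02,"z":0,"ax":0,"ay":0,"az":0},
    {"x":0,"y":-0.02,"z":0,"ax":0,"ay":0,"az":0},
    {"x":0,"y":-0.02,"z":0,"ax":0,"ay":0,"az":0},
    {"x":0,"y":-0.02,"z":0,"ax":0,"ay":0,"az":0},
    {"x":0,"y":0,"z":0,"ax":0,"ay":0,"az":0},
  ],
)

```text
t: 21.88
tcp_pos: [463.7, -226.7, 365.1]
orientation: [0.732, -0.649, -0.149, -0.147]
wrist_force: [-0.1, -0.0, -0.8]
gripper_width: 14.9
```

```bash
python3 - <<'E'
from avg import *
F=look("p10");avg(2);s=F["s"];R=Rq(s["orientation"]);print(R.round(4))
# rotvec in tool frame to take to tool x=(1,0,0), y=(0,0,-1)
Rt=np.array([[1,0,0],[0,0,1],[0,-1,0]]).astype(float)
print("shares",(Ro.from_matrix(R.T@Rt).as_rotvec()/1.5).round(4))
E
```

```text
t 22.08 tcp [ 463.56 -225.7   361.86] y [ 0.4051  0.118  -0.9066] F [ 0.16  0.15 -1.24] sd [1.36 0.43 0.08] Ftool xyz [-0.36  1.21 -0.  ] T [-0.076  0.281  0.004]
   tip in can side [-1.00e-01 -2.90e+00  2.09e+02]
   tip in can top [ -0.3   3.1 207.3]
[[ 0.9133  0.4063 -0.0274]
 [-0.0222  0.1168  0.9929]
 [ 0.4066 -0.9062  0.1157]]
shares [-0.08    0.0018  0.2798]
```

View pics/p10.png

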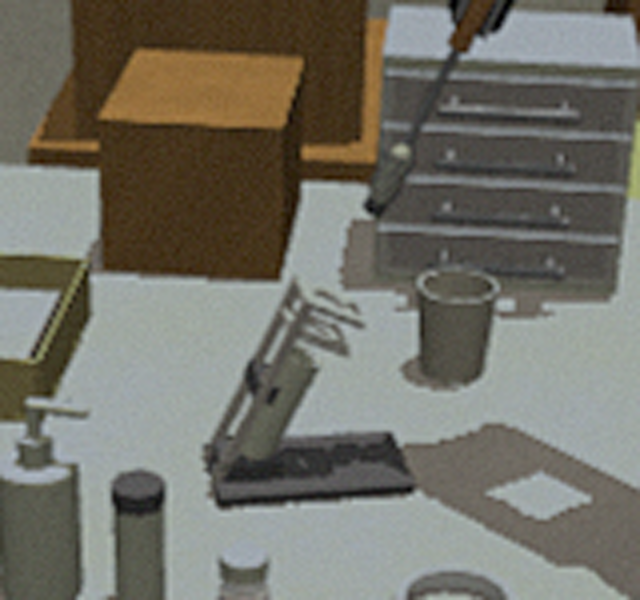

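Request:
jog_arm(
  deltas=[
    {"x":0,"y":0,"z":0,"ax":-0.02,"ay":0.0004,"az":0.07},
    {"x":0,"y":0,"z":0,"ax":-0.02,"ay":0.0004,"az":0.07},
    {"x":0,"y":0,"z":0,"ax":-0.02,"ay":0.0004,"az":0.07},
    {"x":0,"y":0,"z":0,"ax":-0.02,"ay":0.0004,"az":0.07},
    {"x":0.009,"y":0.0018,"z":0.0275,"ax":0,"ay":0,"az":0},
    {"x":0.018,"y":0.0018,"z":0.0555,"ax":0,"ay":0,"az":0},
    {"x":0.018,"y":0.0018,"z":0.0555,"ax":0,"ay":0,"az":0},
    {"x":0.018,"y":0.0018,"z":0.0555,"ax":0,"ay":0,"az":0},
    {"x":0.018,"y":0.0018,"z":0.0555,"ax":0,"ay":0,"az":0},
    {"x":0.018,"y":0.0018,"z":0.0555,"ax":0,"ay":0,"az":0},
    {"x":0.018,"y":0.0018,"z":0.0555,"ax":0,"ay":0,"az":0},
    {"x":0.018,"y":0.0018,"z":0.0555,"ax":0,"ay":0,"az":0},
    {"x":0.018,"y":0.0018,"z":0.0555,"ax":0,"ay":0,"az":0},
    {"x":0.018,"y":0.0018,"z":0.0555,"ax":0,"ay":0,"az":0},
    {"x":0.018,"y":0.0018,"z":0.0555,"ax":0,"ay":0,"az":0},
    {"x":0.018,"y":0.0018,"z":0.0555,"ax":0,"ay":0,"az":0},
    {"x":0.009,"y":0.0018,"z":0.028,"ax":0,"ay":0,"az":0},
    {"x":0,"y":0,"z":0,"ax":0,"ay":0,"az":0},
    {"x":0,"y":0,"z":0,"ax":0,"ay":0,"az":0},
  ],
)

```text
t: 23.67
tcp_pos: [592.7, 174.5, 346.9]
orientation: [0.707, -0.707, 0.0, 0.002]
wrist_force: [0.2, -0.7, -0.6]
gripper_width: 15.0
```

```bash
python3 - <<'E'
from avg import *
F=look("p11",(100,300,240,400));avg(3)
s=F["s"];R=Rq(s["orientation"]);print(R.round(4))
Rt=Rq(s["orientation"]);zb=-Rt[:,1];tip=s["tcp_pos"]+156.3*Rt[:,1];Rb=np.stack([Rt[:,0],np.cross(zb,Rt[:,0]),zb],1)
for n in("side","top"):
    X=cloud(F[n]);X[F[n]["depth"]<=0]=1e4
    m=(np.hypot(X[...,0]-593,X[...,1]-173)<62)&(X[...,2]>10)&(X[...,2]<72)
    try:
        x,c,r,sd=fit_stand(X[m],[593,173,0],-.29); print(n,"stand",m.sum(),x.round(2),sd.round(2))
        p,k,sd,med=rod_fit(X,tip,Rb); w=tip+Rb@np.array([p[0],p[1],100]); print("  rod",k,w.round(2),p.round(3),sd.round(2))
    except Exception as e: print(n,e)
E
```

```text
t 23.92 tcp [592.86 172.66 348.2 ] y [-1.7e-03  7.0e-04 -1.0e+00] F [-0.04 -0.15 -0.54] sd [0.27 0.39 0.53] Ftool xyz [-0.04  0.54 -0.15] T [-0.007  0.003  0.02 ]
   tip in can side [139.7 344.5 112.7]
   tip in can top [140.3 350.1 110.6]
[[ 1.0e+00 -2.6e-03 -5.0e-04]
 [ 5.0e-04  3.0e-04  1.0e+00]
 [-2.6e-03 -1.0e+00  3.0e-04]]
side stand 1117 [ 5.9165e+02  1.7477e+02  3.0000e-02 -3.0000e-01] [0.08 0.06 0.06 0.  ]
  rod 112 [591.55 176.24 291.38] [-0.973  3.228 -0.     0.008] [0.17 0.18 0.01 0.01]
top stand 327 [ 5.9247e+02  1.7186e+02  2.3000e-01 -3.0000e-01] [0.26 0.16 0.1  0.01]
top Singular matrix
```

View pics/p11.png

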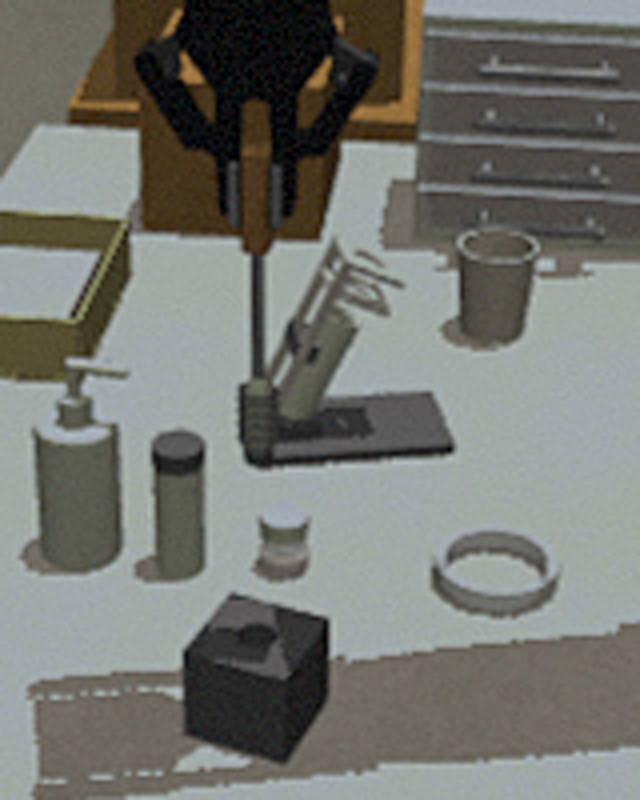

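Request:
jog_arm(
  deltas=[
    {"x":0,"y":0.02,"z":0,"ax":0,"ay":0,"az":0},
    {"x":0,"y":0.04,"z":0,"ax":0,"ay":0,"az":0},
    {"x":0,"y":0.05,"z":0,"ax":0,"ay":0,"az":0},
    {"x":0,"y":0.04,"z":0,"ax":0,"ay":0,"az":0},
    {"x":0,"y":0.015,"z":0,"ax":0,"ay":0,"az":0},
    {"x":0,"y":0,"z":0,"ax":0,"ay":0,"az":0},
    {"x":0,"y":0,"z":0,"ax":0,"ay":0,"az":0},
    {"x":0,"y":0,"z":0,"ax":0,"ay":0,"az":0},
    {"x":0,"y":0,"z":0,"ax":0,"ay":0,"az":0},
  ],
)

```text
t: 24.67
tcp_pos: [594.0, 174.2, 251.1]
orientation: [0.708, -0.706, -0.001, -0.0]
wrist_force: [-0.1, -0.0, -0.2]
gripper_width: 15.2
```

```bash
cat > st.py <<'E'
from avg import *
def st(tag):
    avg(3);F=look(tag,(170,300,240,370))
    s=F["s"];Rt=Rq(s["orientation"]);zb=-Rt[:,1];tip=s["tcp_pos"]+156.3*Rt[:,1];Rb=np.stack([Rt[:,0],np.cross(zb,Rt[:,0]),zb],1)
    print("now",s["tcp_pos"].round(2),"tip",tip.round(1))
    X=cloud(F["side"]);X[F["side"]["depth"]<=0]=1e4
    p,k,sd,med=rod_fit(X,tip,Rb); w=tip+Rb@np.array([p[0],p[1],100]); print("  rod",k,w.round(2),p.round(3),sd.round(2),"stand side 591.65 174.75")
    return F
E
python3 -c "
from st import *
st('p12')"
```

```text
t 24.82 tcp [593.72 174.18 250.75] y [ 0.0011  0.0017 -1.    ] F [ 0.01 -0.24 -0.28] sd [0.16 0.42 0.13] Ftool xyz [ 0.01  0.28 -0.24] T [-0.004 -0.001 -0.007]
   tip in can side [100.1 345.8  23.6]
   tip in can top [100.7 351.3  21.6]
now [593.22 174.09 249.96] tip [593.2 174.3  93.7]
  rod 81 [592.71 175.26 193.66] [-4.93e-01  1.10e+00 -9.00e-03  1.00e-03] [0.28 0.2  0.01 0.01] stand side 591.65 174.75
```

View pics/p12.png

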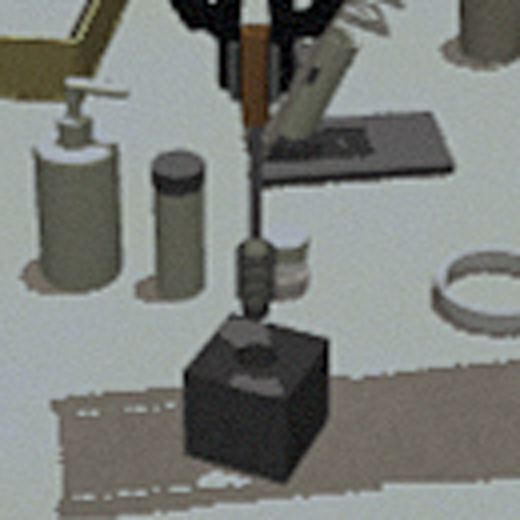

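Request:
jog_arm(
  deltas=[
    {"x":-0.001,"y":0,"z":-0.0006,"ax":0,"ay":0,"az":0},
    {"x":0,"y":0.01,"z":0,"ax":0,"ay":0,"az":0},
    {"x":0,"y":0.01,"z":0,"ax":0,"ay":0,"az":0},
    {"x":0,"y":0.01,"z":0,"ax":0,"ay":0,"az":0},
    {"x":0,"y":0.01,"z":0,"ax":0,"ay":0,"az":0},
    {"x":0,"y":0.01,"z":0,"ax":0,"ay":0,"az":0},
    {"x":0,"y":0.01,"z":0,"ax":0,"ay":0,"az":0},
    {"x":0,"y":0,"z":0,"ax":0,"ay":0,"az":0},
    {"x":0,"y":0,"z":0,"ax":0,"ay":0,"az":0},
  ],
)

```text
t: 25.67
tcp_pos: [592.1, 173.6, 212.7]
orientation: [0.707, -0.707, 0.001, 0.001]
wrist_force: [0.3, 0.5, -1.1]
gripper_width: 14.8
```

```bash
python3 -c "
from st import *
st('p13')"
```

```text
t 25.82 tcp [592.51 173.74 213.41] y [-0.0011  0.0011 -1.    ] F [ 0.26 -0.46 -0.73] sd [0.43 0.46 0.4 ] Ftool xyz [ 0.26  0.73 -0.46] T [-0.012 -0.031 -0.009]
   tip in can side [ 82.8 345.7  -9.5]
   tip in can top [ 83.5 351.2 -11.6]
now [592.6  173.79 213.71] tip [592.5 174.   57.4]
  rod 87 [591.19 175.24 157.42] [-1.37   1.387  0.013 -0.006] [0.21 0.21 0.01 0.01] stand side 591.65 174.75
```

View pics/p13.png

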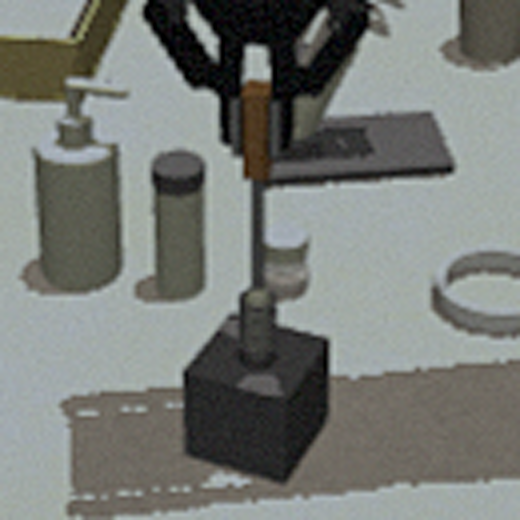

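Request:
jog_arm(
  deltas=[
    {"x":0.0004,"y":0.01,"z":-0.0005,"ax":0,"ay":0,"az":0},
    {"x":0,"y":0.012,"z":0,"ax":0,"ay":0,"az":0},
    {"x":0,"y":0.012,"z":0,"ax":0,"ay":0,"az":0},
    {"x":0,"y":0.012,"z":0,"ax":0,"ay":0,"az":0},
    {"x":0,"y":0.012,"z":0,"ax":0,"ay":0,"az":0},
    {"x":0,"y":0.012,"z":0,"ax":0,"ay":0,"az":0},
    {"x":0,"y":0.011,"z":0,"ax":0,"ay":0,"az":0},
    {"x":0,"y":0,"z":0,"ax":0,"ay":0,"az":0},
    {"x":0,"y":0,"z":0,"ax":0,"ay":0,"az":0},
    {"x":0,"y":0,"z":0,"ax":0,"ay":0,"az":0},
  ],
)

```text
t: 26.75
tcp_pos: [592.7, 173.5, 164.8]
orientation: [0.708, -0.707, 0.0, 0.001]
wrist_force: [-0.3, 0.3, -1.1]
gripper_width: 15.0
```

```bash
python3 -c "
from st import *
st('p14');avg(4)"
```

```text
t 26.9 tcp [592.82 173.51 165.12] y [-6.0e-04  1.3e-03 -1.0e+00] F [-0.25 -0.67 -0.85] sd [0.62 0.19 0.08] Ftool xyz [-0.25  0.85 -0.67] T [-0.006  0.028 -0.009]
   tip in can side [ 62.7 345.4 -53.4]
   tip in can top [ 63.4 350.9 -55.5]
now [592.71 173.5  165.1 ] tip [592.6 173.7   8.8]
  rod 73 [591.84 175.06 108.8 ] [-0.836  1.494 -0.017 -0.003] [0.28 0.22 0.01 0.01] stand side 591.65 174.75
t 27.2 tcp [592.59 173.47 164.9 ] y [-0.001   0.0012 -1.    ] F [ 0.12  0.04 -0.93] sd [0.29 0.3  0.71] Ftool xyz [0.13 0.93 0.04] T [-0.026  0.015  0.004]
   tip in can side [ 62.4 345.4 -53.5]
   tip in can top [ 63.  350.9 -55.6]
```

View pics/p14.png

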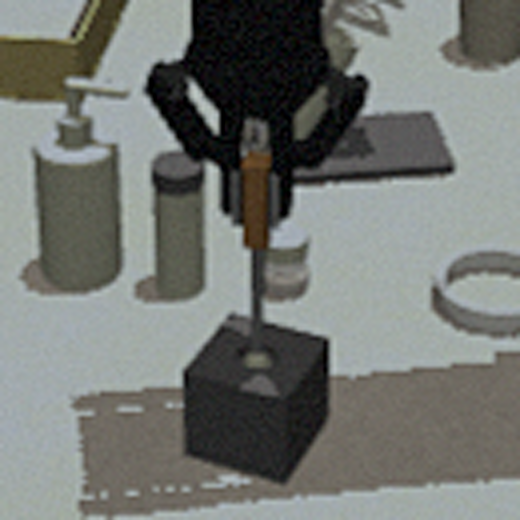

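Request:
jog_arm(
  deltas=[
    {"x":0,"y":0.0053,"z":0,"ax":0,"ay":0,"az":0},
    {"x":0,"y":0,"z":0,"ax":0,"ay":0,"az":0},
    {"x":0,"y":0,"z":0,"ax":0,"ay":0,"az":0},
    {"x":0,"y":0,"z":0,"ax":0,"ay":0,"az":0},
  ],
)

```text
t: 27.53
tcp_pos: [592.8, 173.6, 161.7]
orientation: [0.708, -0.707, -0.0, 0.001]
wrist_force: [-0.2, -0.4, 0.3]
gripper_width: 15.0
```

```bash
python3 -c "
from avg import *
avg(6)"
```

```text
t 27.83 tcp [592.79 173.5  161.7 ] y [-7.0e-04  1.2e-03 -1.0e+00] F [0.89 0.19 1.45] sd [0.36 0.35 0.3 ] Ftool xyz [ 0.89 -1.45  0.19] T [ 0.066 -0.319  0.018]
   tip in can side [ 61.2 345.4 -56.5]
   tip in can top [ 61.9 350.9 -58.6]
```

Request:
jog_arm(
  deltas=[
    {"x":0,"y":-0.0015,"z":0,"ax":0,"ay":0,"az":0},
    {"x":0,"y":0,"z":0,"ax":0,"ay":0,"az":0},
    {"x":0,"y":0,"z":0,"ax":0,"ay":0,"az":0},
  ],
)

```text
t: 28.08
tcp_pos: [592.3, 173.4, 162.3]
orientation: [0.707, -0.707, 0.0, 0.001]
wrist_force: [0.7, 0.1, 1.2]
gripper_width: 15.1
```

Request:
jog_arm(
  deltas=[
    {"x":0,"y":0,"z":0,"ax":0,"ay":0,"az":0},
    {"x":0,"y":0,"z":0,"ax":0,"ay":0,"az":0},
    {"x":0,"y":0,"z":0,"ax":0,"ay":0,"az":0},
    {"x":0,"y":0,"z":0,"ax":0,"ay":0,"az":0},
    {"x":0,"y":0,"z":0,"ax":0,"ay":0,"az":0},
    {"x":0,"y":0,"z":0,"ax":0,"ay":0,"az":0},
    {"x":0,"y":0,"z":0,"ax":0,"ay":0,"az":0},
  ],
  fingers=0,
)

```text
t: 28.67
tcp_pos: [592.5, 173.4, 162.4]
orientation: [0.707, -0.707, 0.0, 0.001]
wrist_force: [-0.0, 0.6, -1.4]
gripper_width: 42.8
```

```bash
python3 -c "
from look import *
F=look('p15',(170,300,240,370));state(F['s'])"
```

```text
t 28.77 tcp [592.48 173.43 162.36] y [-0.0014  0.001  -1.    ] x [ 1.     0.001 -0.001] F [-0.41 -0.11  0.18] tip [592.3 173.6   6.1]
```

View pics/p15.png

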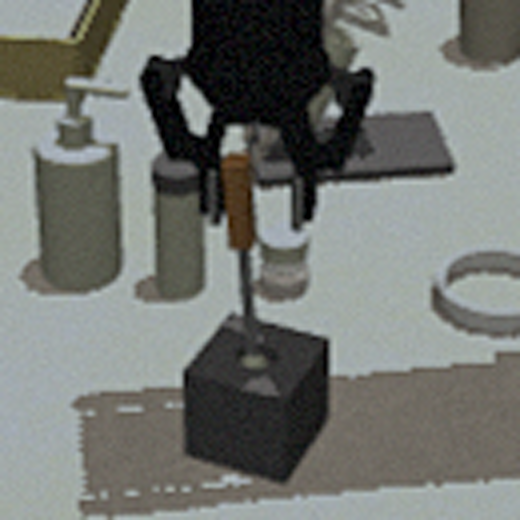

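```bash
cat > lean.py <<'E'
from look import *
def lean(tag):
    F=look(tag,(170,300,240,370));state(F["s"])
    for n in("side","top"):
        X=cloud(F[n])
        m=(np.hypot(X[...,0]-593,X[...,1]-174)<30)&(X[...,2]>78)&(X[...,2]<220)
        P=X[m]; im=F[n]["pixels"][m].astype(int)
        # drop near-black gripper pixels unless low rod
        keep=(P[:,2]<140)|(im[:,0]>im[:,2]+25)
        P=P[keep]
        x,c,r,s=fit_brush(P,[593,174,6],[0,0,0]);R=Ro.from_euler("ZXY",x[3:]).as_matrix()
        print(n,len(P),x.round(3),s.round(3),np.median(abs(r)).round(2),"axis",R[:,2].round(3),"lean deg",np.degrees(np.arccos(R[2,2])).round(1),"at175",(x[:3]+175*R[:,2]).round(1))
E
python3 -c "
from lean import *
lean('p16')"
```

```text
t 28.87 tcp [592.5  173.41 162.39] y [-0.0014  0.0011 -1.    ] x [ 1.     0.001 -0.001] F [ 0.18 -0.44 -0.36] tip [592.3 173.6   6.1]
side 221 [5.90651e+02 1.75597e+02 6.03200e+00 8.00000e-03 2.20000e-02 7.40000e-02] [0.595 0.505 0.297 0.03  0.004 0.004] 1.06 axis [ 0.074 -0.021  0.997] lean deg 4.4 at175 [603.6 171.8 180.5]Traceback (most recent call last):
  File "<string>", line 3, in <module>
    lean('p16')
    ~~~~^^^^^^^
  File "lean.py", line 11, in lean
    x,c,r,s=fit_brush(P,[593,174,6],[0,0,0]);R=Ro.from_euler("ZXY",x[3:]).as_matrix()
            ~~~~~~~~~^^^^^^^^^^^^^^^^^^^^^^^
  File "fit.py", line 46, in fit_brush
    return s.x,s.cost,res(s.x),np.sqrt(np.diag(np.linalg.inv(s.jac.T@s.jac)))
                                               ~~~~~~~~~~~~~^^^^^^^^^^^^^^^
    ainv = _umath_linalg.inv(a, signature=signature)
    raise LinAlgError("Singular matrix")
numpy.linalg.LinAlgError: Singular matrix
```

View pics/p16.png

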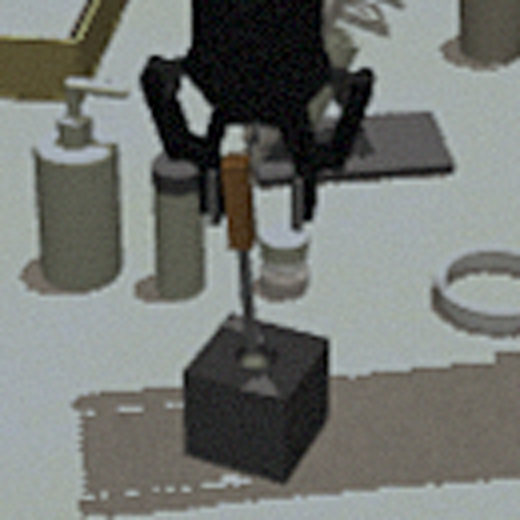

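Request:
jog_arm(
  deltas=[
    {"x":0,"y":0,"z":0,"ax":0,"ay":0,"az":0},
    {"x":0,"y":0,"z":0,"ax":0,"ay":0,"az":0},
    {"x":0,"y":0,"z":0,"ax":0,"ay":0,"az":0},
    {"x":0,"y":0,"z":0,"ax":0,"ay":0,"az":0},
    {"x":0,"y":0,"z":0,"ax":0,"ay":0,"az":0},
    {"x":0,"y":0,"z":0,"ax":0,"ay":0,"az":0},
    {"x":0,"y":0,"z":0,"ax":0,"ay":0,"az":0},
    {"x":0,"y":0,"z":0,"ax":0,"ay":0,"az":0},
  ],
  fingers=-1,
)

```text
t: 29.53
tcp_pos: [592.5, 173.4, 162.4]
orientation: [0.707, -0.707, 0.0, 0.001]
wrist_force: [0.3, 0.1, 1.0]
gripper_width: 85.0
```

```bash
python3 -c "
from lean import *
lean('p17')" 2>&1 | grep -v File | tail -5
```

```text
ainv = _umath_linalg.inv(a, signature=signature)
    raise LinAlgError("Singular matrix")
numpy.linalg.LinAlgError: Singular matrix
t 29.63 tcp [592.5  173.43 162.39] y [-0.0013  0.001  -1.    ] x [ 1.     0.001 -0.001] F [ 0.42  1.03 -0.29] tip [592.3 173.6   6.1]
side 213 [5.92305e+02 1.75248e+02 5.78900e+00 1.85000e-01 3.20000e-02 5.50000e-02] [0.587 0.479 0.315 0.033 0.004 0.004] 0.99 axis [ 0.06  -0.021  0.998] lean deg 3.6 at175 [602.8 171.6 180.4]
```

View pics/p17.png

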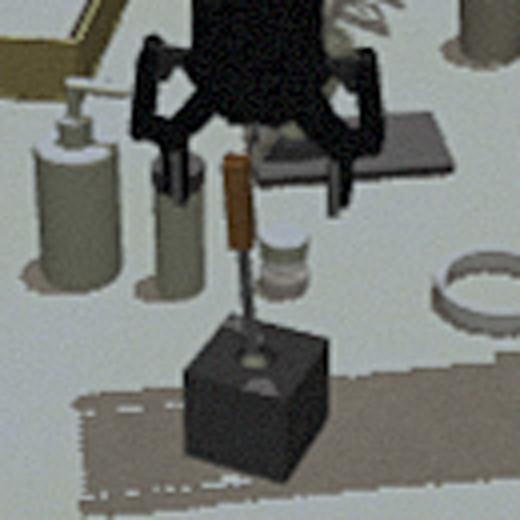

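Request:
jog_arm(
  deltas=[
    {"x":0,"y":-0.01,"z":0,"ax":0,"ay":0,"az":0},
    {"x":0,"y":-0.03,"z":0,"ax":0,"ay":0,"az":0},
    {"x":0,"y":-0.04,"z":0,"ax":0,"ay":0,"az":0},
    {"x":0,"y":-0.05,"z":0,"ax":0,"ay":0,"az":0},
    {"x":0,"y":-0.05,"z":0,"ax":0,"ay":0,"az":0},
    {"x":0,"y":-0.05,"z":0,"ax":0,"ay":0,"az":0},
    {"x":0,"y":-0.03,"z":0,"ax":0,"ay":0,"az":0},
    {"x":0,"y":0,"z":0,"ax":0,"ay":0,"az":0},
    {"x":0,"y":0,"z":0,"ax":0,"ay":0,"az":0},
    {"x":0,"y":0,"z":0,"ax":0,"ay":0,"az":0},
  ],
)

```text
t: 30.47
tcp_pos: [592.1, 173.1, 317.7]
orientation: [0.707, -0.707, 0.001, 0.001]
wrist_force: [-1.2, -0.5, -0.0]
gripper_width: 85.3
```

```bash
python3 -c "
from lean import *
lean('p18')" 2>&1 | grep -v File | tail -5
python3 - <<'E'
import pickle
from fit import *
F=pickle.load(open("p18.pkl","rb"));F0=pickle.load(open("F0.pkl","rb"))
a=F["side"]["pixels"].astype(int);b=F0["side"]["pixels"].astype(int)
d=np.abs(a-b).max(2).astype(np.uint8)
cv2.imwrite("pics/full18.png",np.vstack([F["side"]["pixels"][:,:,::-1][100:400]]))
for n in F0:
    D=F[n]["depth"]-F0[n]["depth"];X=cloud(F0[n])
    for nm,c,r in (("jar",(599,2),22),("spare",(673,8),22),("cradle",(570,-196),80)):
        m=(np.hypot(X[...,0]-c[0],X[...,1]-c[1])<r)&(X[...,2]>8)&(X[...,2]<200); print(n,nm,m.sum(),np.median(D[m]).round(2),np.percentile(abs(D[m]),80).round(1))
E
```

```text
t 30.57 tcp [591.88 173.04 316.83] y [-4.1e-03  3.0e-04 -1.0e+00] x [ 1.     0.001 -0.004] F [-0.95  0.04 -0.43] tip [591.2 173.1 160.5]
side 213 [5.92396e+02 1.75159e+02 6.03700e+00 8.80000e-02 2.60000e-02 5.50000e-02] [0.595 0.497 0.349 0.032 0.004 0.004] 0.95 axis [ 0.057 -0.021  0.998] lean deg 3.5 at175 [602.4 171.5 180.7]
top 1 [ 5.95485e+02  1.70813e+02  6.20000e+00 -0.00000e+00  9.80000e-02
  7.70000e-02] [ 9.17617914e+07  6.00239927e+07  2.14748365e+08 -0.00000000e+00
  1.87857067e+06 -0.00000000e+00] 0.0 axis [ 0.077 -0.098  0.992] lean deg 7.2 at175 [609.  153.7 179.8]
side jar 168 0.67 5.0
side spare 287 -0.89 5.2
side cradle 1312 0.06 6.1
top jar 123 -0.58 5.7
top spare 166 0.83 4.7
top cradle 1485 0.16 5.3
```

View pics/full18.png

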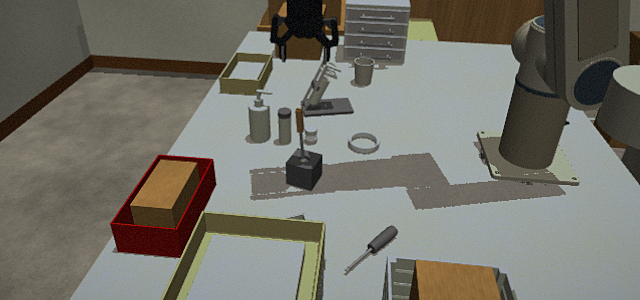

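View pics/p18.png

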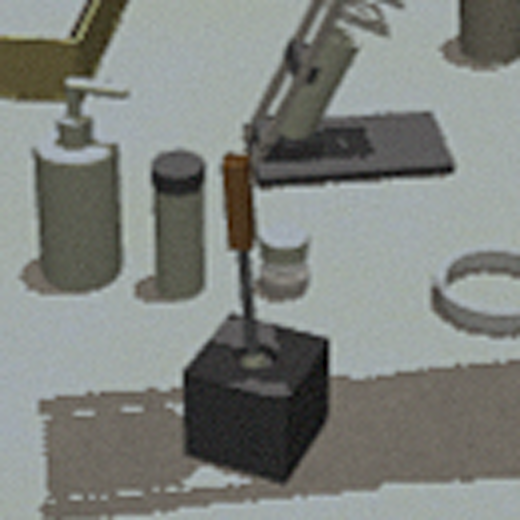

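The brush stands home, tip at about 6 mm above the bench, leaning 3.5°. It is free of the gripper and the bystanders have not moved. Handing in.

```bash
python3 -c "
from bench import manip
print(manip.job_done())"
```

```text
the job is handed in; nothing more can be done
None
```

I took the brush from its stand, passed it through both guide holes into the canister and pressed the bottom three times. It is back in the stand, tip down and released, and I handed the job in at about 31 s of the 64 s allowed.

- **Presses:** the forces along the brush were about 4.8, 4.5 and 4.7 N, which is roughly 4.4 to 4.9 mm of squash (2 mm counts, 10 mm spoils). The bottom lies about 50 mm below the mouth.
- **Between presses:** both times I drew the tip up to about 9 to 10 mm below the mouth, judged from the arm's pose and the fitted canister pose.
- **Last checks:** the side camera puts the tip about 6 mm above the bench, which is the floor of the stand's hole. The gripper is about 110 mm clear of the handle. Jar, spare and cradle show no depth change between the first and last pictures. The other bystanders look in place in the last side picture, but I did not measure them.
- **Disagreements:**
  - The brush now leans about 3.5° against the hole's rim; it stood almost upright at the start.
  - The two cameras differed by about 5 mm sideways, so I lined the brush up relative to the canister within each picture.
  - The final top picture showed too little of the brush to confirm the lean.
  - On the second and third descents I felt a slight sideways rub of 1 to 2 N.

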